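# Change the blasting masks on the stone-carver's sled

### The arm

A 6-joint arm with a two-finger parallel gripper is mounted at the origin on the work surface. World frame = base frame: x ahead of the robot, y to its left, z up, the work surface at z = 0. Lengths are in m, angles in rad, forces in N, time in s.
With the tool pointing down it reaches from about 0.25 to 0.725 m from the base axis. Payload 4 kg.
Tool frame: the origin (TCP) lies on the centre line of the jaws, within the pads' length; the fingertips stand 17 mm ahead of it and the grasp point (between the pads) lies 2 mm behind it; z points along the fingers, y is the line along which they close (so a half turn about z gives the same grasp; the last joint's range is limited). The gripper opens to 85 mm and grips with 20 to 120 N. Pads are 22 mm wide; open, the fingers measure 114 mm over their backs; the gripper's body (76 mm by 85 mm) begins 54 mm behind the grasp point. The pads swing forward as they close: fully open they stand 13 mm farther back than shut.
Start: joints at [1.214, 0.241, 0.005, 1.335, 0, 1.571], TCP at [0.175, 0.469, 0.248] pointing down, gripper open.
Joint ranges: [-2.72, 2.72], [-1.05, 1.87], [-1.09, 1.28], [-1.99, 2.15], [-1.42, 1.44], [-3.14, 3.14]. Speed limits (rad/s): [2.79, 2.79, 3.14, 3.14, 3.14, 3.14].

### API

Orientations are given as a unit quaternion [x, y, z, w].
In Python, from workcell import bot, camera, get_calibration gives the robot as it stands.
- The arm moves only by the tool apply_moves, never from a script. Its argument "steps" is a list of rows, each a list of 3 entries, a list of its own where there are three numbers: the shift along the tool's x, y, z as a fraction of full scale, then the turn, a rotation vector about the tool's x, y, z as a fraction of full scale, then the opening, from 0 (shut) to 1 (fully open). A call has exactly 8 rows; each row shifts and turns the commanded pose from where the row before left it, along the tool's axes as they then stand; what a row does not reach is not made up. Full scale, the value 1, is 20 cm for a shift and pi rad for a turn. A row lasts 1/12 s, in which the tool goes at most 41.7 mm and 7.16 degrees, less where a joint would pass 70% of its speed; a pose out of reach is approached as far as the arm can. A call with a number of a shift or a turn outside -1 to 1 is refused whole. A call with a gripper value outside its range is refused whole. The fingers move at their own pace and stop on an object; the grip force is fixed at half the most. Time passes only in rows, so rows that do not move let the fingers close, or fill a call up. It gives the time, the measured TCP pose, the force, the opening and the grip force at its end, in the units of the state.
- bot.get_obs(): the state, without advancing time (a new reading comes with each control period).
- camera(name): name is "side" or "top"; returns (picture, depth): 400x640x3 uint8, red, green, blue; 400x640 float32, m along the optical axis (not along the pixel's ray), 0 where there is no reading.
- get_calibration(name): a dict with "fov_y" (degrees; the focal length in pixels is half the picture's height over the tangent of half this angle, whatever the lens; pixels are square), "cx", "cy" (the principal point, pixels), "dist_coeffs" ([k1, k2, p1, p2, k3] as OpenCV has them; the pictures are not rectified), "rvec" (rotation vector, rad) and "tvec" (3), from world to camera coordinates, as OpenCV has them. Camera axes: x right, y down, z forward; pixel columns grow to the right and rows downward; lengths in m; the calibration is good to about 2 mm. A picture is of the moment at which its call begins. get_calibration takes no time and is no camera call.
- bot.job_done(): hands the job in; it is judged then, once.
The state is a dict: "clock": time; "joint_pos": joint angles; "joint_vel": joint speeds; "tau": joint torques, N m; "eef_pos": TCP position; "tool_rot": TCP orientation; "ft_force": force on the tool from outside, world axes, zero at the start; "ft_torque": the same for the moment, N m; "grip_width": finger opening in m; "grasp_force": force on a finger pad.
Only numpy, scipy, OpenCV 4.12 (cv2) and the standard library are available. Lean on these libraries where they do the work, as an engineer would, in place of code of your own. Each camera call takes 0.05 s, during which the arm holds its last target. There are 200 camera calls.

### The job

Lock the sled first: push its brake lever up to the third and last notch, where it stays by itself, before lifting anything. With the brake on, take the used mask (black handle) off and lay it flat in the middle of the blue return tray, and set each coloured mask that is on the bench fully down over both dowels of the stone tile with stripes of its colour; some colours may be missing. When all are on, press the yellow button so that the lever springs right back, and leave the brush, carved stone and cup where they are.

Things in the scene. Friction and masses are not known exactly. Their poses are not given: they have to be found in the camera images.
- mask_red_mid (a point): red mask: a steel-grey plate 110 (x) x 70 (y) x 8 mm thick with a red bar handle standing on its middle, 44 long (x) x 16 wide (y) x 40 mm tall, and two through holes, 12.5 mm wide, on the plate's x axis 40 mm either side of the middle; 0.2 to 0.4 kg; same either way round. This point is in the middle of the handle, half-way up the whole mask: 24 mm above the underside, 24 mm below the handle's top; x along the plate and handle, z up. May be absent
- mask_yellow_mid (a point): yellow mask: a steel-grey plate 110 (x) x 70 (y) x 8 mm thick with a yellow bar handle standing on its middle, 44 long (x) x 16 wide (y) x 40 mm tall, and two through holes, 12.5 mm wide, on the plate's x axis 40 mm either side of the middle; 0.2 to 0.4 kg; same either way round. This point is in the middle of the handle, half-way up the whole mask: 24 mm above the underside, 24 mm below the handle's top; x along the plate and handle, z up. May be absent
- mask_blue_mid (a point): blue mask: a steel-grey plate 110 (x) x 70 (y) x 8 mm thick with a blue bar handle standing on its middle, 44 long (x) x 16 wide (y) x 40 mm tall, and two through holes, 12.5 mm wide, on the plate's x axis 40 mm either side of the middle; 0.2 to 0.4 kg; same either way round. This point is in the middle of the handle, half-way up the whole mask: 24 mm above the underside, 24 mm below the handle's top; x along the plate and handle, z up. May be absent
- mask_used_mid (a point): the used mask: brown plate with a black handle, otherwise exactly like the red mask (same point and axes). It starts on the dowels of the red tile
- tile_red_top (a point): stone tile 150 (x) x 84 (y) x 16 mm fixed on the sled, with a red stripe at each end; this point is the centre of its top face, 46 mm above the bench; x along the tile, z up. Two upright steel dowels stand on its x axis, 40 mm either side of this point: 10 mm thick, 21 mm tall, the top 7 mm tapering to 4 mm. Tiles lie side by side, 100 mm apart, all parallel to the sled
- tile_yellow_top (a point): stone tile 150 (x) x 84 (y) x 16 mm fixed on the sled, with a yellow stripe at each end; this point is the centre of its top face, 46 mm above the bench; x along the tile, z up. Two upright steel dowels stand on its x axis, 40 mm either side of this point: 10 mm thick, 21 mm tall, the top 7 mm tapering to 4 mm. Tiles lie side by side, 100 mm apart, all parallel to the sled
- tile_blue_top (a point): stone tile 150 (x) x 84 (y) x 16 mm fixed on the sled, with a blue stripe at each end; this point is the centre of its top face, 46 mm above the bench; x along the tile, z up. Two upright steel dowels stand on its x axis, 40 mm either side of this point: 10 mm thick, 21 mm tall, the top 7 mm tapering to 4 mm. Tiles lie side by side, 100 mm apart, all parallel to the sled
- tray_in (a point): return tray: fixed blue open tray, outside 160 (x) x 120 (y) x 25 mm tall, walls 5 mm; this point is the centre of its inner floor, 5 mm above the bench; x along its long side
- brake (a joint): angle (rad) of the sled's brake lever: 0 is off (leaning 1.2 rad from upright towards the robot, sprung back to there), growing as the handle is pushed up and away from the robot. It ratchets past three notches, resting in them at about 0.34, 0.62 and 0.90; the stop is at 1.0. Moving it takes about 3 to 6 N square to the lever, up to 20 N when pushed level while it still leans low; it stays in a notch when let go, until the release button is pushed down
- brake_handle (a point): centre of the red cross-bar of the brake lever: 18 mm thick, 50 mm long, parallel to the hinge; 100 mm from the hinge; moves with the lever
- brake_hinge (a point): point on the brake's hinge, 105 mm above the bench, on the green brake housing (135 long x 47 mm wide, top 100 mm above the bench) at the sled's left end; x is the sled's forward direction, the hinge lies along y; the lever swings in the x-z plane
- release_top (a point): centre of the top of the yellow release button, 28 mm wide, 60 mm beyond the hinge (sled x), 122 mm above the bench when up; pushing it straight down 7 to 10 mm (10 mm is its stop, about 5 to 8 N) frees the lever, which springs back to off
- brush_top (a point): bystander: flat dust brush, 190 mm long, lying between robot and sled; leave alone
- rosette_top (a point): bystander: carved stone square, 90 mm, beyond the sled; leave alone
- jar_rim (a point): bystander: blue cup, 70 mm wide, 80 mm tall, beyond the sled; this point is the centre of its mouth; leave alone

How it is judged:
By the outcome, as a careful person would: the job done as asked, in the order asked, and still so for the second after the job is handed in, with the robot touching nothing.
Of mask_red, mask_yellow, mask_blue only 2 to 3 are there at a start; the rules pass over those that are not, and their reading is None.
At some moment in a run one of mask_red, mask_yellow, mask_blue may be knocked a few centimetres aside while the robot is not near it.
It also fails if it takes over 210 s, if anything falls off the work surface, if the arm or the gripper's body presses on something with over 40 N, if the wrist force passes 120 N, or if a joint passes its speed limit or range.

## Working session

There is one attempt and no reset: what is moved stays moved. The work goes in short steps, Python scripts to look and compute and a tool call to move; the robot and the scene stay as the last step left them, time stands still between calls to the robot, and variables do not carry over. Pictures are saved under pics/ and viewed, at most 14 in all, crops included, and the job is handed in when it is done.

Besides the shell and the picture viewer there is one more tool, called after "Request:" as name(argument=value, ...) on one line, values as JSON. apply_moves: Moves the arm, as the interface text tells. Its arguments: {"type":"object","properties":{"steps":{"type":"array"}},"required":["steps"]}

```bash
mkdir -p pics; ls
cat > h.py <<'E'
import numpy as np, cv2
from workcell import bot, camera, get_calibration
def cal(n):
    c=get_calibration(n); f=200/np.tan(np.radians(c['fov_y'])/2)
    K=np.array([[f,0,c['cx']],[0,f,c['cy']],[0,0,1.]])
    R=cv2.Rodrigues(np.array(c['rvec'],float))[0]
    return K,np.array(c['dist_coeffs'],float),R,np.array(c['tvec'],float).ravel()
def shot(n,name=None):
    p,d=camera(n)
    np.savez('last_%s.npz'%n,p=p,d=d)
    if name: cv2.imwrite('pics/'+name,p[:,:,::-1])
    return p,d
def ray(n,uv):
    K,D,R,t=cal(n)
    q=cv2.undistortPoints(np.array(uv,float).reshape(-1,1,2),K,D).reshape(-1,2)
    r=np.c_[q,np.ones(len(q))]
    return -R.T@t, r@R
def onz(n,uv,z):
    o,r=ray(n,uv); s=(z-o[2])/r[:,2]; return o+r*s[:,None]
def ondepth(n,uv,d=None):
    d=np.load('last_%s.npz'%n)['d'] if d is None else d
    o,r=ray(n,uv); uv=np.round(np.array(uv).reshape(-1,2)).astype(int)
    return o+r*d[uv[:,1],uv[:,0]][:,None]
def proj(n,P):
    K,D,R,t=cal(n)
    return cv2.projectPoints(np.array(P,float).reshape(-1,1,3),R,t,K,D)[0].reshape(-1,2)
E
python3 - <<'E'
from h import *
o=bot.get_obs(); print(o)
for n in('side','top'):
    shot(n,n+'0.png'); print(n,ray(n,[[320,200]]), get_calibration(n))
E
```

```text
pics
{'clock': 0.0, 'joint_pos': array([1.21401589e+00, 2.41424071e-01, 3.67813234e-03, 1.33518301e+00,
       9.33587083e-07, 1.57079911e+00]), 'joint_vel': array([ 0.00141961, -0.00080953,  0.00068683, -0.00046827,  0.00021936,
        0.00050293]), 'tau': array([-5.19114783e-04, -3.72323799e+01,  2.52405775e+01,  1.70702155e-02,
       -1.15663142e-04, -4.09177844e-06]), 'eef_pos': array([0.17441563, 0.46793972, 0.24738979]), 'tool_rot': array([ 1.77446839e-01,  9.84129810e-01, -1.04930593e-03, -1.89669942e-04]), 'ft_force': array([ 0.20638593,  0.78901692, -0.05468852]), 'ft_torque': array([ 0.01610231, -0.0083225 , -0.03909321]), 'grasp_force': 0.0, 'grip_width': 0.08553561567175783}
side (array([-0.04033835, -0.86927519,  0.851582  ]), array([[ 0.46879036,  0.67237559, -0.57288268]])) {'fov_y': 48.98314626508075, 'cx': 320.6127072056015, 'cy': 202.97598184546342, 'dist_coeffs': array([0.01246546, 0.        , 0.        , 0.        , 0.        ]), 'rvec': array([ 2.10448469, -0.66897262,  0.34024383]), 'tvec': array([-0.46393163,  0.27166196,  1.09244023])}
top (array([ 0.35707899, -0.00888669,  1.15962473]), array([[ 0.21161112,  0.02281906, -0.97711018]])) {'fov_y': 55.35592375029422, 'cx': 318.09980764362723, 'cy': 201.6817725452408, 'dist_coeffs': array([-0.06360859,  0.        ,  0.        ,  0.        ,  0.        ]), 'rvec': array([ 2.22053524, -1.98064991,  0.20478954]), 'tvec': array([-0.04546893,  0.58779155,  1.06054116])}
```

View pics/top0.png

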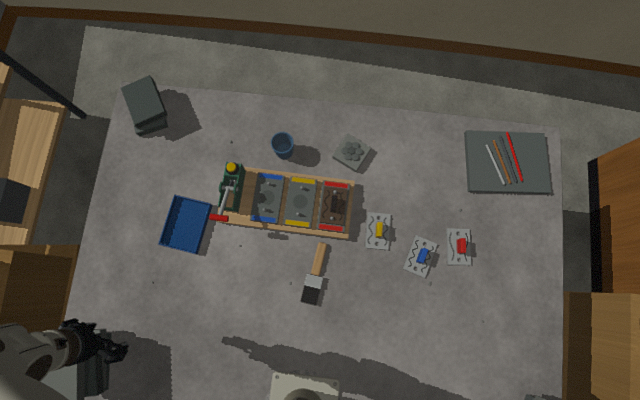

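View pics/side0.png

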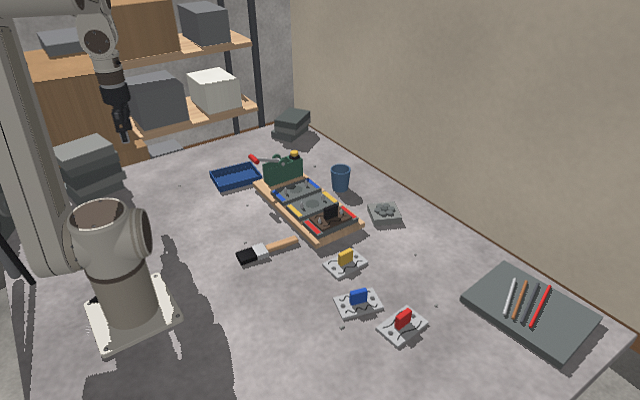

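The top view shows the tray near (186,224), the brake handle at (219,217), the button at (232,167), and tiles blue, yellow and red at (266,198), (300,202) and (335,206). The masks are yellow (379,231), blue (421,256) and red (459,246). I'll enlarge these areas.

Run:
```python
from h import *
p=np.load('last_top.npz')['p'][:,:,::-1]
def crop(x,y,w,h,s,name):
    c=cv2.resize(p[y:y+h,x:x+w],None,fx=s,fy=s,interpolation=cv2.INTER_CUBIC)
    for i in range(0,w,20): cv2.putText(c,str(x+i),(i*s,8),0,.3,(255,255,255),1); cv2.line(c,(i*s,10),(i*s,14),(255,255,255),1)
    for i in range(0,h,20): cv2.putText(c,str(y+i),(0,i*s+3),0,.3,(255,255,255),1)
    cv2.imwrite('pics/'+name,c)
crop(155,150,210,110,4-0,'c_sled.png') if 0 else crop(205,150,160,100,5,'c_sled.png')
crop(355,200,130,85,6,'c_mask.png')
for n in('top',):
  print(ondepth(n,[[186,224],[232,167],[219,217],[379,228],[424,254],[461,243],[335,206],[266,198]]))
```

```text
[[ 0.48494784  0.4203136   0.00506277]
 [ 0.64814462  0.2746242   0.12513448]
 [ 0.49789005  0.27957293  0.15209952]
 [ 0.53340744 -0.16459065  0.05025111]
 [ 0.47271465 -0.3028265   0.04458471]
 [ 0.51670322 -0.40994817  0.04589274]
 [ 0.57570712 -0.02849921  0.09210199]
 [ 0.58591064  0.17855653  0.0464238 ]]
```

View pics/c_sled.png

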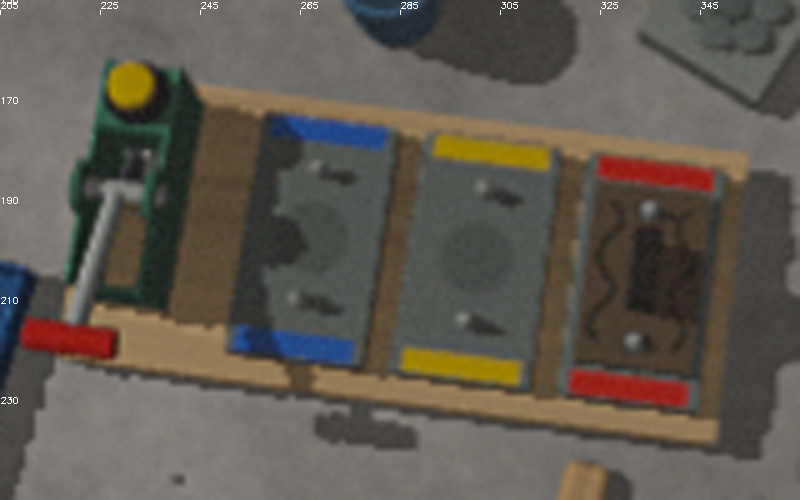

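View pics/c_mask.png

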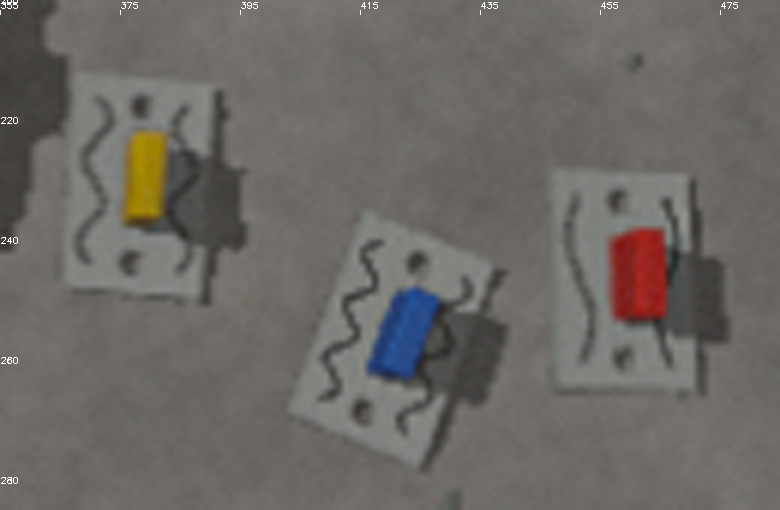

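The tile dowels, stripes and mask corners are readable in the crops. Next I'll fit the poses: the sled from stripe blobs and dowel tips, the masks from plate corners and holes.

```bash
cat > fit.py <<'E'
from h import *
from scipy.optimize import least_squares
def T(q,pts):  # q=x,y,yaw
    c,s=np.cos(q[2]),np.sin(q[2]); pts=np.array(pts,float)
    return np.c_[q[0]+c*pts[:,0]-s*pts[:,1],q[1]+s*pts[:,0]+c*pts[:,1],pts[:,2]]
def fit(n,pts,uv,q0,w=1):
    r=least_squares(lambda q:((proj(n,T(q,pts))-uv)).ravel(),q0,loss='soft_l1',f_scale=.5)
    res=(proj(n,T(r.x,pts))-uv); return r.x,np.sqrt((res**2).sum(1).mean()),res
PL=[(.055,.035,.008),(.055,-.035,.008),(-.055,-.035,.008),(-.055,.035,.008),(.04,0,.008),(-.04,0,.008)]
def blob(p,col,box):
    x0,y0,x1,y1=box; c=p[y0:y1,x0:x1].astype(float); r,g,b=c[...,0],c[...,1],c[...,2]
    w={'red':r-np.maximum(g,b),'blue':b-np.maximum(r,g),'yellow':np.minimum(r,g)-b}[col]
    w=np.clip(w-30,0,60); Y,X=np.mgrid[y0:y1,x0:x1]
    return np.array([(w*X).sum(),(w*Y).sum()])/w.sum()
E
python3 - <<'E'
from fit import *
p=np.load('last_top.npz')['p']
m={'yellow':[(75,73),(217,87),(207,302),(65,287),(141,105),(130,262)],
'blue':[(366,212),(495,263),(424,468),(291,411),(418,262),(363,411)],
'red':[(552,170),(692,175),(696,392),(556,388),(619,200),(624,357)]}
g={'yellow':(.53,-.165,0),'blue':(.47,-.3,0),'red':(.51,-.41,0)}
for k in m:
    uv=np.array(m[k])/6+[355,200]-.42
    q,e,res=fit('top',PL,uv,g[k]); print(k,q.round(4),round(e,2),res.round(1).tolist())
# sled: tiles
bx={'blue':[(255,168,288,182),(248,212,282,226)],'yellow':[(288,174,320,186),(282,216,313,230)],'red':[(322,178,352,190),(317,221,346,234)]}
S={}
for k in bx:
    c=np.array([blob(p,k,b) for b in bx[k]]); P=onz('top',c,.046); S[k]=P
    d=P[0]-P[1]; print(k,c.round(1).tolist(),P.mean(0).round(4),np.arctan2(d[1],d[0]).round(4),np.linalg.norm(d).round(4))
dw={'red':[(650,210),(634,341)],'yellow':[(484,186),(462,319)],'blue':[(316,165),(295,296)]}
for k in dw:
    P=onz('top',np.array(dw[k])/5+[205,150]-.4,.066); d=P[0]-P[1]; print('dowel',k,P.mean(0).round(4),np.arctan2(d[1],d[0]).round(4),np.linalg.norm(d).round(4))
print('btn',onz('top',blob(p,'yellow',(224,160,242,176))[None],.122))
print('handle',blob(p,'red',(205,210,232,225)))
# tray outer rim corners by blue mask
c=p.astype(int); b=((c[...,2]-c[...,0])>35).astype(np.uint8); b[:,:155]=0;b[:,215:]=0;b[:190]=0;b[260:]=0
print('tray',cv2.minAreaRect(np.argwhere(b)[:,::-1].astype(np.float32)))
E
```

```text
yellow [ 0.5323 -0.1674  0.0275] 0.66 [[0.3, 0.0], [-0.6, -0.4], [-0.8, -0.5], [-0.2, 0.1], [0.4, 0.4], [0.8, 0.3]]
blue [ 0.47   -0.3011 -0.2836] 0.39 [[-0.1, -0.4], [-0.1, -0.1], [-0.4, -0.2], [-0.1, 0.2], [0.3, 0.3], [0.5, 0.1]]
red [ 0.5116 -0.4161  0.0693] 0.42 [[0.1, -0.1], [-0.7, -0.0], [-0.3, -0.0], [0.1, -0.3], [0.3, 0.2], [0.2, 0.3]]
blue [[271.9, 176.1], [265.0, 218.6]] [0.5896 0.1717 0.046 ] -0.0153 0.132
yellow [[303.0, 179.7], [296.6, 223.1]] [0.588  0.0766 0.046 ] -0.0205 0.1336
red [[335.7, 184.1], [330.3, 227.1]] [ 0.5864 -0.0233  0.046 ] -0.0161 0.1318
dowel red [ 0.5845 -0.0228  0.066 ] -0.0126 0.0789
dowel yellow [0.587  0.0773 0.066 ] -0.0358 0.0808
dowel blue [0.589  0.1771 0.066 ] -0.0126 0.0799
btn [[0.65000208 0.27989916 0.122     ]]
handle [218.06199877 217.22301049]
tray ((184.07960510253906, 223.52423095703125), (38.39173889160156, 53.78171157836914), 16.927513122558594)
```

Tile centres come out at red (0.586,-0.023), yellow (0.588,0.077) and blue (0.590,0.177), with yaw about -0.018. The hinge is near (0.590,0.281). Next I need the tray pose and a planner helper. For the brake I'll push with shut fingers tilted 45°.

```bash
cat > plan.py <<'E'
from h import *
from scipy.spatial.transform import Rotation as Ro
def down(yaw): # tool x = -(plate x), y = plate y
    return Ro.from_euler('z',yaw)*Ro.from_matrix(np.diag([-1.,1,-1]))
def tilt(deg,yaw=0): return down(yaw)*Ro.from_rotvec([0,np.radians(deg),0])
def plan(wps,start=None):
    o=bot.get_obs(); p=o['eef_pos'] if start is None else start[0]; R=Ro.from_quat(o['tool_rot']) if start is None else start[1]
    print('t',round(o['clock'],2),'at',o['eef_pos'].round(4),'F',o['ft_force'].round(1),'w',round(o['grip_width'],4),'gf',round(o['grasp_force'],1))
    for pos,Rt,n in wps:
        pos=np.array(pos,float); rv=(R.inv()*Rt).as_rotvec()
        print('->',pos.round(4),'deg/row',np.degrees(np.linalg.norm(rv)/n).round(2),'mm/row',(np.linalg.norm(pos-p)*1e3/n).round(1))
        same=np.linalg.norm(rv)<.004
        for i in range(1 if same else n):
            s=R.inv().apply((pos-p)/n)/.2 if same else (R*Ro.from_rotvec(rv*i/n)).inv().apply((pos-p)/n)/.2
            print('  ',f'x{n}' if same else '',s.round(4).tolist(),(rv/n/np.pi).round(4).tolist())
        p,R=pos,Rt
E
python3 - <<'E'
from plan import *
p=np.load('last_top.npz')['p'].astype(int)
b=((p[...,2]-p[...,0])>35).astype(np.uint8); b[:,:155]=0;b[:,215:]=0;b[:190]=0;b[260:]=0
c=cv2.boxPoints(cv2.minAreaRect(np.argwhere(b)[:,::-1].astype(np.float32)))
P=onz('top',c,.02); print(P.round(3),P.mean(0)); d=np.roll(P,-1,0)-P; print(np.linalg.norm(d,axis=1),np.arctan2(d[:,1],d[:,0]))
R=tilt(-45); print(R.as_matrix().round(2))
plan([((.42,.283,.13),R,8),((.455,.283,.099),R,2)])
E
```

```text
[[0.414 0.49  0.02 ]
 [0.577 0.472 0.02 ]
 [0.555 0.351 0.02 ]
 [0.394 0.372 0.02 ]] [0.4850806  0.42134668 0.02      ]
[0.16396846 0.12295718 0.16202541 0.1197669 ] [-0.10679055 -1.74947093  3.01585758  1.40670551]
[[-0.71  0.    0.71]
 [ 0.    1.    0.  ]
 [-0.71  0.   -0.71]]
t 0.1 at [0.1744 0.468  0.2475] F [-0.8  0.5  0.1] w 0.0853 gf 0.0
-> [0.42  0.283 0.13 ] deg/row 6.15 mm/row 41.1
    [-0.1842, -0.0546, 0.0735] [-0.0056, -0.0309, -0.0134]
    [-0.1738, -0.0636, 0.0899] [-0.0056, -0.0309, -0.0134]
    [-0.1614, -0.0724, 0.105] [-0.0056, -0.0309, -0.0134]
    [-0.1473, -0.0809, 0.1186] [-0.0056, -0.0309, -0.0134]
    [-0.1316, -0.089, 0.1307] [-0.0056, -0.0309, -0.0134]
    [-0.1145, -0.0966, 0.141] [-0.0056, -0.0309, -0.0134]
    [-0.0961, -0.1036, 0.1495] [-0.0056, -0.0309, -0.0134]
    [-0.0767, -0.11, 0.156] [-0.0056, -0.0309, -0.0134]
-> [0.455 0.283 0.099] deg/row 0.0 mm/row 23.4
   x2 [-0.0071, 0.0, 0.1167] [0.0, 0.0, 0.0]
```

Request:
apply_moves(steps=[[[-0.184,-0.055,0.074],[-0.0056,-0.0309,-0.0134],0],[[-0.174,-0.064,0.09],[-0.0056,-0.0309,-0.0134],0],[[-0.161,-0.072,0.105],[-0.0056,-0.0309,-0.0134],0],[[-0.147,-0.081,0.119],[-0.0056,-0.0309,-0.0134],0],[[-0.132,-0.089,0.131],[-0.0056,-0.0309,-0.0134],0],[[-0.115,-0.097,0.141],[-0.0056,-0.0309,-0.0134],0],[[-0.096,-0.104,0.15],[-0.0056,-0.0309,-0.0134],0],[[-0.077,-0.11,0.156],[-0.0056,-0.0309,-0.0134],0]])

```text
clock: 0.77
eef_pos: [0.4047, 0.2953, 0.1352]
tool_rot: [0.011, 0.933, 0.001, 0.359]
ft_force: [1.0, 0.6, -1.2]
grip_width: -0.0003
grasp_force: 0.0
```

Run:
```python
from plan import *
R=tilt(-45)
plan([((.455,.283,.100),R,6)],(np.array([.42,.283,.13]),R))
```

```text
t 0.77 at [0.4047 0.2953 0.1352] F [ 1.   0.6 -1.2] w -0.0003 gf 0.0
-> [0.455 0.283 0.1  ] deg/row 0.0 mm/row 7.7
   x6 [-0.0029, 0.0, 0.0383] [0.0, 0.0, 0.0]
```

Request:
apply_moves(steps=[[[0,0,0.077],[0,0,0],0],[[0,0,0.077],[0,0,0],0],[[0,0,0.077],[0,0,0],0],[[0,0,0],[0,0,0],0],[[0,0,0],[0,0,0],0],[[0,0,0],[0,0,0],0],[[0,0,0],[0,0,0],0],[[0,0,0],[0,0,0],0]])

```text
clock: 1.43
eef_pos: [0.4352, 0.298, 0.1023]
tool_rot: [0.012, 0.934, 0.003, 0.358]
ft_force: [0.2, -0.3, -0.3]
grip_width: -0.0002
grasp_force: 0.0
```

Run:
```python
from plan import *
p,d=shot('side')
uv=proj('side',[(.497,.283,.141)]);print(uv)
x,y=uv[0].astype(int); x-=60;y-=60
c=cv2.resize(p[y:y+110,x:x+140],None,fx=5,fy=5,interpolation=cv2.INTER_CUBIC)[:,:,::-1]; cv2.imwrite('pics/s1.png',c); print(x,y)
R=tilt(-45)
h=np.array([.590,.281,.105]); C=lambda a,off: h+.1*np.array([-np.sin(1.2-a),0,np.cos(1.2-a)])+[0,.002,0]+R.apply([off,0,-.005])
plan([(C(0,.022),R,2),(C(.3,.020),R,2),(C(.6,.020),R,2),(C(.95,.018),R,2)])
```

```text
[[252.83680947 158.97198371]]
192 98
t 1.48 at [0.4352 0.298  0.1023] F [-0.   0.2  0.4] w -0.0 gf 0.0
-> [0.4777 0.283  0.1292] deg/row 1.68 mm/row 26.2
    [-0.1248, -0.0343, 0.0211] [-0.0006, -0.0084, -0.0039]
    [-0.1238, -0.0358, 0.0244] [-0.0006, -0.0084, -0.0039]
-> [0.494  0.283  0.1566] deg/row 0.0 mm/row 15.9
   x2 [-0.0771, 0.0, -0.0195] [0.0, 0.0, 0.0]
-> [0.5159 0.283  0.1769] deg/row 0.0 mm/row 14.9
   x2 [-0.0747, 0.0, 0.0026] [0.0, 0.0, 0.0]
-> [0.549  0.283  0.1927] deg/row 0.0 mm/row 18.3
   x2 [-0.0865, 0.0, 0.0307] [0.0, 0.0, 0.0]
```

View pics/s1.png

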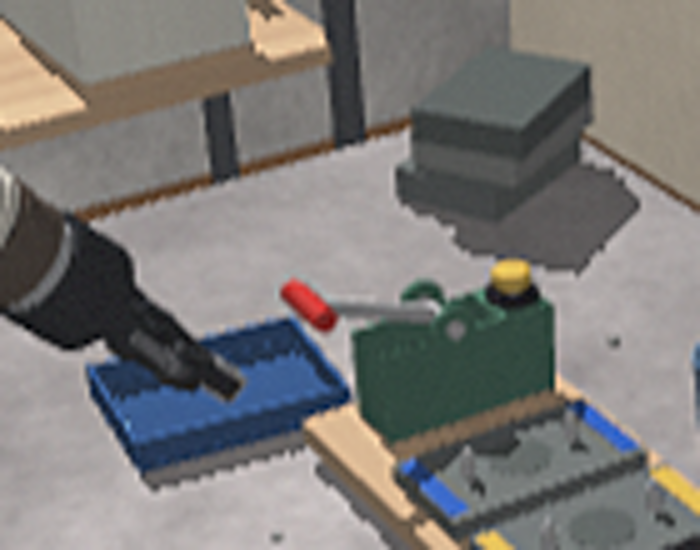

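The tilted finger is low and in front of the red bar, clear of the tray and housing. I'll come into contact and start the push.

Request:
apply_moves(steps=[[[-0.062,-0.0175,0.011],[-0.0003,-0.0042,-0.002],0],[[-0.062,-0.0175,0.011],[-0.0003,-0.0042,-0.002],0],[[-0.062,-0.0175,0.012],[-0.0003,-0.0042,-0.002],0],[[-0.062,-0.0175,0.012],[-0.0003,-0.0042,-0.002],0],[[0,0,0],[0,0,0],0],[[-0.03,0,-0.008],[0,0,0],0],[[-0.03,0,-0.008],[0,0,0],0],[[-0.03,0,-0.008],[0,0,0],0]])

```text
clock: 2.15
eef_pos: [0.4846, 0.282, 0.1427]
tool_rot: [-0.002, 0.925, -0.002, 0.379]
ft_force: [-9.3, -0.8, -3.2]
grip_width: 0.0
grasp_force: 4.9
```

Run:
```python
from plan import *
R=tilt(-45)
h=np.array([.590,.281,.105]); C=lambda a,off: h+.1*np.array([-np.sin(1.2-a),0,np.cos(1.2-a)])+[0,.002,0]+R.apply([off,0,-.005])
plan([(C(.3,.020),R,2),(C(.6,.020),R,3),(C(.95,.018),R,3)])
```

```text
t 2.15 at [0.4846 0.282  0.1427] F [-9.3 -0.8 -3.2] w 0.0 gf 4.9
-> [0.494  0.283  0.1566] deg/row 0.25 mm/row 8.4
    [-0.0411, 0.0023, -0.0081] [-0.0003, -0.0011, 0.0007]
    [-0.0411, 0.0024, -0.008] [-0.0003, -0.0011, 0.0007]
-> [0.5159 0.283  0.1769] deg/row 0.0 mm/row 10.0
   x3 [-0.0498, 0.0, 0.0018] [0.0, 0.0, 0.0]
-> [0.549  0.283  0.1927] deg/row 0.0 mm/row 12.2
   x3 [-0.0576, 0.0, 0.0205] [0.0, 0.0, 0.0]
```

Request:
apply_moves(steps=[[[-0.041,0,-0.008],[0,0,0],0],[[-0.041,0,-0.008],[0,0,0],0],[[-0.05,0,0.002],[0,0,0],0],[[-0.05,0,0.002],[0,0,0],0],[[-0.05,0,0.002],[0,0,0],0],[[-0.05,0,0.018],[0,0,0],0],[[-0.03,0,0.01],[0,0,0],0],[[0,0,0],[0,0,0],0]])

```text
clock: 2.82
eef_pos: [0.4993, 0.2754, 0.1492]
tool_rot: [-0.022, 0.939, -0.01, 0.342]
ft_force: [-76.3, 8.2, -27.8]
grip_width: 0.0002
grasp_force: 37.7
```

Run:
```python
from plan import *
p,d=shot('side')
x,y=192,78
c=cv2.resize(p[y:y+110,x:x+140],None,fx=5,fy=5,interpolation=cv2.INTER_CUBIC)[:,:,::-1]; cv2.imwrite('pics/s2.png',c)
print(blob(p,'red',(235,120,290,175)) if 0 else '')
from fit import blob
u=blob(p,'red',(235,115,300,168)); print(u, [(a,proj('side',[np.array([.590,.283,.105])+.1*np.array([-np.sin(1.2-a),0,np.cos(1.2-a)])]).round(1).tolist()) for a in (0,.6,.7,.8,.9,1)])
R=tilt(-45)
h=np.array([.590,.281,.105]); C=lambda a,off: h+.1*np.array([-np.sin(1.2-a),0,np.cos(1.2-a)])+[0,.002,0]+R.apply([off,0,-.005])
plan([(C(.95,.018),R,3)])
```

```text
[257.42899408 151.57751479] [(0, [[252.8, 158.9]]), (0.6, [[261.5, 143.2]]), (0.7, [[263.7, 141.0]]), (0.8, [[266.0, 139.1]]), (0.9, [[268.5, 137.3]]), (1, [[271.0, 135.9]])]
t 2.87 at [0.4993 0.2754 0.1491] F [-77.    7.5 -25.4] w 0.0002 gf 37.8
-> [0.549  0.283  0.1927] deg/row 1.9 mm/row 22.2
    [-0.1107, 0.0072, -0.0024] [-0.0002, -0.0092, 0.0052]
    [-0.1105, 0.009, 0.0008] [-0.0002, -0.0092, 0.0052]
    [-0.1103, 0.0108, 0.004] [-0.0002, -0.0092, 0.0052]
```

View pics/s2.png

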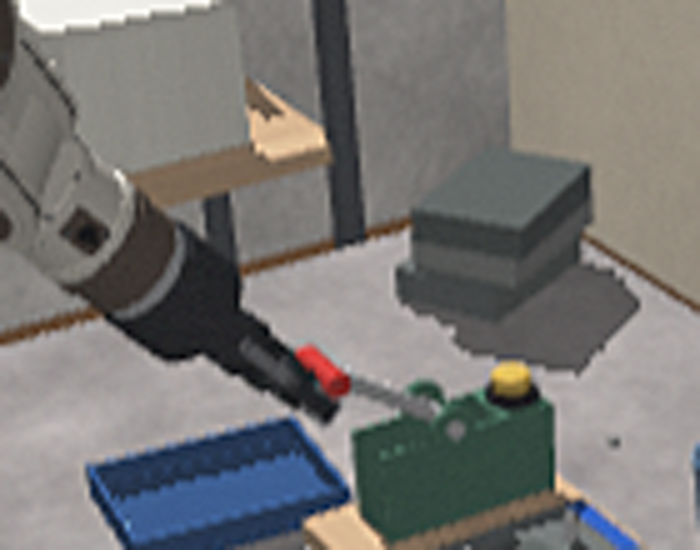

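The bar has risen to roughly 0.3 rad, but the force is 77 N, so something is jammed. I'll read the state, then back off.

Run:
```python
from plan import *
o=bot.get_obs(); print(o['joint_pos'].round(3),o['ft_torque'].round(2),o['tau'].round(1))
F=o['ft_force'];t=o['ft_torque']; p0=np.cross(F,t)/(F@F); d=F/np.linalg.norm(F)
for s in(-.1,-.05,0,.05,.1): print((p0+d*s).round(3),(o['eef_pos']+p0+d*s).round(3))
p=np.load('last_side.npz')['p']
x,y=225,125
c=cv2.resize(p[y:y+60,x:x+80],None,fx=10,fy=10,interpolation=cv2.INTER_CUBIC)[:,:,::-1]
c=np.clip(c*1.6,0,255).astype(np.uint8)
cv2.imwrite('pics/s3.png',c)
```

```text
[ 0.72   0.171 -0.619  0.219 -0.441  0.544] [ 1.13 15.26  0.93] [-25.2 -49.9  64.8 -24.4 -14.7   0. ]
[ 0.154 -0.003 -0.147] [0.653 0.273 0.002]
[ 0.107  0.002 -0.163] [ 0.606  0.277 -0.014]
[ 0.06   0.006 -0.179] [ 0.559  0.282 -0.029]
[ 0.012  0.011 -0.194] [ 0.512  0.287 -0.045]
[-0.035  0.016 -0.21 ] [ 0.464  0.291 -0.061]
```

View pics/s3.png

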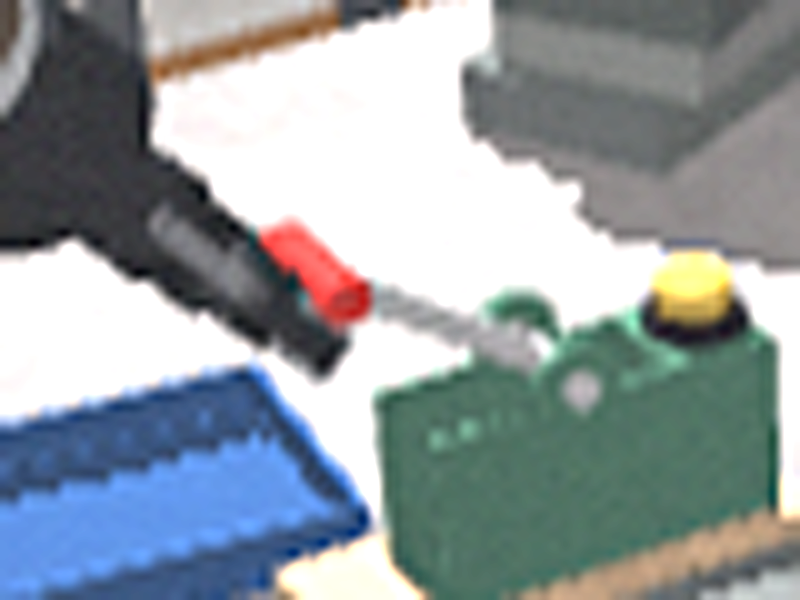

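The line of force passes through the finger and bar region. I'll back straight off and see where the lever stays.

Request:
apply_moves(steps=[[[0.08,0,0],[0,0,0],0],[[0.08,0,0],[0,0,0],0],[[0.08,0,0],[0,0,0],0],[[0.08,0,0],[0,0,0],0],[[0.05,0,0],[0,0,0],0],[[0,0,0],[0,0,0],0],[[0,0,0],[0,0,0],0],[[0,0,0],[0,0,0],0]])

```text
clock: 3.53
eef_pos: [0.4812, 0.2828, 0.1342]
tool_rot: [-0.0, 0.924, -0.001, 0.382]
ft_force: [-6.0, -0.5, -0.5]
grip_width: -0.0
grasp_force: 2.2
```

Run:
```python
from plan import *
from fit import blob
for n,bx in(('side',(235,115,300,168)),('top',(205,200,240,228))):
    p,d=shot(n); u=blob(p,'red',bx); print(n,u,[(a,proj(n,[np.array([.590,.283,.105])+.1*np.array([-np.sin(1.2-a),0,np.cos(1.2-a)])]).round(1).tolist()) for a in (0,.1,.2,.3,.4)])
    w=np.argwhere((p[...,0].astype(int)-p[...,1:].max(2)>60)); 
    print(ondepth(n,[u.round()]))
p=np.load('last_side.npz')['p']; q=np.load('last_top.npz')['p']
a=cv2.resize(p[115:175,230:310],None,fx=5,fy=5,interpolation=cv2.INTER_CUBIC)
b=cv2.resize(q[155:235,195:255],None,fx=6,fy=6,interpolation=cv2.INTER_CUBIC)
c=np.zeros((480,765,3),np.uint8);c[:300,:400]=a;c[:,405:]=b
cv2.imwrite('pics/s4.png',np.clip(c*1.4,0,255).astype(np.uint8)[:,:,::-1])
o=bot.get_obs();print(o['eef_pos'],o['ft_force'],o['joint_pos'].round(3))
```

```text
side [255.14088323 157.65510702] [(0, [[252.8, 158.9]]), (0.1, [[253.6, 156.1]]), (0.2, [[254.7, 153.3]]), (0.3, [[256.1, 150.6]]), (0.4, [[257.7, 148.0]])]
[[0.49767966 0.26743723 0.15156242]]
top [217.97163558 216.74502852] [(0, [[218.7, 217.9]]), (0.1, [[218.1, 215.9]]), (0.2, [[217.6, 213.5]]), (0.3, [[217.1, 210.8]]), (0.4, [[216.8, 207.9]])]
[[0.49739788 0.28190246 0.15338698]]
[0.48140933 0.28282271 0.1344613 ] [-5.06280323 -0.87959699 -0.29119635] [ 0.792  0.191 -0.721  0.048 -0.527  0.622]
```

View pics/s4.png

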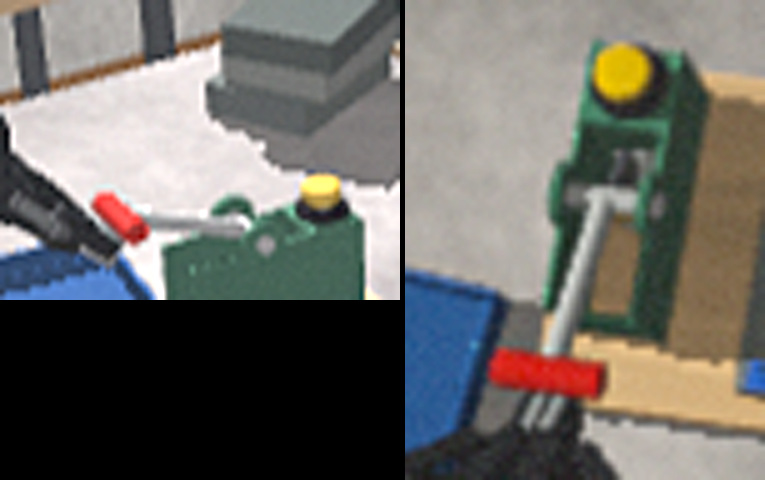

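The lever sprung back to about 0.07 rad, so nothing latched. In the first push the fingers met resistance near 0.3 rad. I'll check the housing geometry from depth and locate the contact from the torque.

Run:
```python
from plan import *
Fs=[];ts=[]
for i in range(6):
    shot('side'); o=bot.get_obs(); Fs.append(o['ft_force']);ts.append(o['ft_torque'])
print(np.mean(Fs,0),np.std(Fs,0),np.mean(ts,0),np.std(ts,0),o['eef_pos'],Ro.from_quat(o['tool_rot']).as_matrix()[:,2].round(3))
for n in('top','side'):
    d=np.load('last_%s.npz'%n)['d']; v,u=np.mgrid[0:400,0:640]; P=ondepth(n,np.c_[u.ravel(),v.ravel()],d); P=P[d.ravel()>0]
    x=P[:,0]-.590;y=P[:,1]-.281
    X=x*np.cos(.018)-y*np.sin(.018);Y=x*np.sin(.018)+y*np.cos(.018)
    for lo in np.arange(-.14,.1,.01):
        m=(X>=lo)&(X<lo+.01)&(abs(Y)<.045)&(P[:,2]>.03)
        if m.any(): print(n,lo.round(3),'z',np.percentile(P[m,2],[5,50,95]).round(3),'Y',np.percentile(Y[m],[2,98]).round(3),m.sum())
```

```text
[-5.74310944  0.07996328 -0.05501903] [0.56640986 0.36084922 0.56847269] [-0.02176427  1.56115096 -0.048671  ] [0.02363703 0.0380417  0.02628416] [0.48148957 0.28281908 0.13459139] [ 0.706 -0.    -0.708]
top -0.14 z [0.157 0.174 0.186] Y [-0.043  0.04 ] 109
top -0.13 z [0.155 0.166 0.171] Y [-0.035  0.033] 88
top -0.12 z [0.134 0.151 0.161] Y [-0.014  0.011] 38
top -0.11 z [0.132 0.141 0.149] Y [-0.015  0.013] 36
top -0.1 z [0.138 0.149 0.154] Y [-0.024  0.024] 81
top -0.09 z [0.03  0.149 0.153] Y [-0.041  0.023] 74
top -0.08 z [0.03  0.033 0.144] Y [-0.043  0.004] 35
top -0.07 z [0.03  0.032 0.139] Y [-0.043  0.02 ] 37
top -0.06 z [0.03  0.045 0.135] Y [-0.044  0.021] 86
top -0.05 z [0.03  0.073 0.13 ] Y [-0.039  0.031] 76
top -0.04 z [0.03  0.089 0.127] Y [-0.044  0.022] 66
top -0.03 z [0.03  0.084 0.122] Y [-0.038  0.023] 67
top -0.02 z [0.031 0.088 0.117] Y [-0.042  0.023] 76
top -0.01 z [0.032 0.106 0.118] Y [-0.04   0.024] 94
top 0.0 z [0.032 0.108 0.12 ] Y [-0.032  0.024] 83
top 0.01 z [0.031 0.087 0.115] Y [-0.042  0.022] 65
top 0.02 z [0.031 0.075 0.1  ] Y [-0.034  0.023] 70
[... 948 characters left out ...]
 0.025] 94
side -0.03 z [0.032 0.081 0.118] Y [-0.033  0.024] 75
side -0.02 z [0.035 0.083 0.118] Y [-0.028  0.025] 83
side -0.01 z [0.032 0.088 0.118] Y [-0.033  0.027] 92
side 0.0 z [0.035 0.088 0.119] Y [-0.031  0.026] 86
side 0.01 z [0.031 0.075 0.114] Y [-0.032  0.025] 70
side 0.02 z [0.032 0.066 0.101] Y [-0.038  0.021] 52
side 0.03 z [0.032 0.074 0.101] Y [-0.031  0.025] 59
side 0.04 z [0.034 0.087 0.106] Y [-0.029  0.021] 82
side 0.05 z [0.032 0.097 0.122] Y [-0.032  0.016] 88
side 0.06 z [0.038 0.088 0.123] Y [-0.026  0.009] 72
side 0.07 z [0.032 0.068 0.106] Y [-0.034 -0.004] 56
side 0.08 z [0.031 0.068 0.1  ] Y [-0.039 -0.004] 20
side 0.09 z [0.031 0.032 0.032] Y [-0.03  -0.016] 2
```

```bash
cat >> plan.py <<'E'
h0=np.array([.590,.283,.105])
def bar(a): return h0+.1*np.array([-np.sin(1.2-a),0,np.cos(1.2-a)])
def lev():
    from fit import blob
    for n,bx in(('side',(235,105,300,168)),('top',(195,180,240,228))):
        p,d=shot(n); u=blob(p,'red',bx)
        A=np.arange(0,1.05,.01); D=[np.linalg.norm(proj(n,[bar(a)])[0]-u) for a in A]; i=np.argmin(D); print('lever',n,A[i].round(2),round(D[i],1))
E
python3 - <<'E'
from plan import *
R=tilt(-45); C=lambda a,off,z: bar(a)+R.apply([off,0,z])
plan([(C(.15,.020,0),R,2),(C(.3,.020,0),R,4)])
E
```

```text
t 3.93 at [0.4815 0.2828 0.1346] F [-5.   0.3 -0.1] w 0.0002 gf 2.2
-> [0.4891 0.283  0.1406] deg/row 0.05 mm/row 4.9
   x2 [-0.0241, 0.0004, 0.0028] [-0.0001, -0.0002, 0.0]
-> [0.4975 0.283  0.153 ] deg/row 0.0 mm/row 3.7
   x4 [-0.0184, 0.0, -0.0035] [0.0, 0.0, 0.0]
```

Request:
apply_moves(steps=[[[-0.02,0,0],[0,0,0],0],[[-0.02,0,0],[0,0,0],0],[[-0.02,0,-0.005],[0,0,0],0],[[-0.02,0,-0.005],[0,0,0],0],[[-0.02,0,-0.005],[0,0,0],0],[[-0.02,0,-0.005],[0,0,0],0],[[0,0,0],[0,0,0],0],[[0,0,0],[0,0,0],0]])

```text
clock: 4.6
eef_pos: [0.4897, 0.2822, 0.1469]
tool_rot: [-0.005, 0.927, -0.001, 0.374]
ft_force: [-11.6, 6.2, -14.8]
grip_width: -0.0002
grasp_force: 9.3
```

Run:
```python
from plan import *
lev(); R=tilt(-45); C=lambda a,off,z: bar(a)+R.apply([off,0,z])
plan([(C(.4,.020,0),R,4)])
```

```text
lever side 0.27 0.1
lever top 0.21 0.4
t 4.7 at [0.4897 0.2822 0.1468] F [-11.1   5.8 -14.4] w 0.0002 gf 9.2
-> [0.5041 0.283  0.1605] deg/row 0.3 mm/row 5.0
    [-0.0248, 0.0008, 0.0002] [0.0001, -0.0015, 0.0008]
    [-0.0248, 0.0009, 0.0003] [0.0001, -0.0015, 0.0008]
    [-0.0248, 0.0009, 0.0004] [0.0001, -0.0015, 0.0008]
    [-0.0248, 0.001, 0.0005] [0.0001, -0.0015, 0.0008]
```

Run:
```python
from plan import *
p=np.load('last_side.npz')['p']; q=np.load('last_top.npz')['p']
a=cv2.resize(p[120:185,215:285],None,fx=6,fy=6,interpolation=cv2.INTER_CUBIC)
b=cv2.resize(q[180:240,195:255],None,fx=6,fy=6,interpolation=cv2.INTER_CUBIC)
c=np.zeros((400,790,3),np.uint8);c[:390,:420]=a;c[:360,425:785]=b
cv2.imwrite('pics/s5.png',np.clip(c*1.9,0,255).astype(np.uint8)[:,:,::-1])
```

```text
(no output)
```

View pics/s5.png

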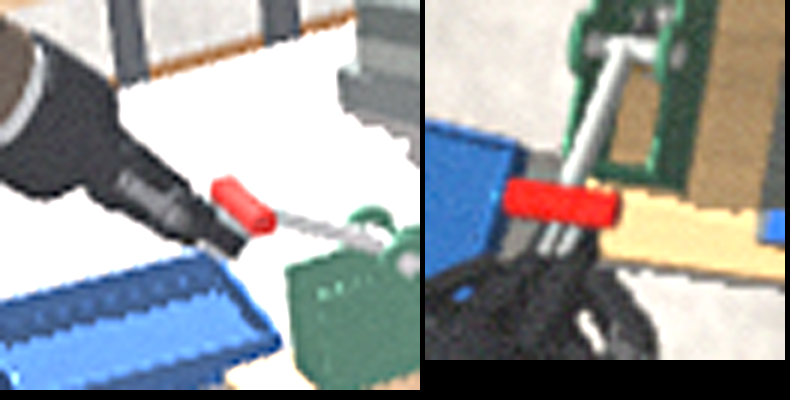

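The picture is unremarkable: the finger is under the bar and the lever is at about 0.24. I'll check torque consistency to see whether the contact is on the bar alone.

Run:
```python
from plan import *
o=bot.get_obs(); print(o['ft_force'],o['ft_torque'],o['joint_pos'].round(3)); R=Ro.from_quat(o['tool_rot'])
F=R.inv().apply(o['ft_force']);t=R.inv().apply(o['ft_torque']);print('tool F',F.round(1),'t',t.round(2))
print('tool z',R.as_matrix()[:,2].round(3))
```

```text
[-11.12784763   5.78066662 -14.36536673] [0.77411456 4.46672375 0.81813196] [ 0.769  0.172 -0.683  0.109 -0.503  0.599]
tool F [17.9  5.9  2.6] t [-1.17  4.46 -0.05]
tool z [ 0.694  0.001 -0.72 ]
```

Request:
apply_moves(steps=[[[-0.02,0,0],[0,0,0],0],[[-0.02,0,0],[0,0,0],0],[[0,0,0],[0,0,0],0],[[0,0,0],[0,0,0],0],[[0,0,0],[0,0,0],0],[[0,0,0],[0,0,0],0],[[0,0,0],[0,0,0],0],[[0,0,0],[0,0,0],0]])

```text
clock: 5.37
eef_pos: [0.4907, 0.282, 0.1481]
tool_rot: [-0.008, 0.929, -0.002, 0.369]
ft_force: [-25.7, 8.4, -14.7]
grip_width: 0.0002
grasp_force: 14.5
```

Run:
```python
from plan import *
lev(); plan([])
```

```text
lever side 0.28 0.3
lever top 0.22 0.4
t 5.47 at [0.4906 0.282  0.148 ] F [-25.6   8.1 -14.4] w 0.0001 gf 14.5
```

The lever is blocked near 0.25 with the tilted finger. I'll back off, straighten the tool to point down, and push with a vertical finger.

Request:
apply_moves(steps=[[[0.2,0,0],[0,0,0],0],[[0.1,0,0],[0,0.0357,0],0],[[0.05,0,0],[0,0.0357,0],0],[[0,0,0],[0,0.0357,0],0],[[0,0,0],[0,0.0357,0],0],[[0,0,0],[0,0.0357,0],0],[[0,0,0],[0,0.0357,0],0],[[0,0,0],[0,0.0357,0],0]])

```text
clock: 6.13
eef_pos: [0.4541, 0.2836, 0.1144]
tool_rot: [0.001, 1.0, 0.002, 0.001]
ft_force: [0.7, 0.7, 0.1]
grip_width: 0.0001
grasp_force: 0.0
```

Run:
```python
from plan import *
lev(); R=down(-.018); C=lambda a,off,z: bar(a)+np.array([-off,0,z])
o=bot.get_obs(); print(Ro.from_quat(o['tool_rot']).as_matrix().round(2))
plan([(C(0,.03,-.006),R,3),(C(0.1,.02,-.006),R,2),(C(.3,.02,-.006),R,2)])
```

```text
lever side 0.11 2.0
lever top 0.0 3.4
[[-1.  0.  0.]
 [ 0.  1.  0.]
 [-0.  0. -1.]]
t 6.23 at [0.4568 0.2833 0.1125] F [1.1 0.5 0.1] w -0.0003 gf 0.0
-> [0.4668 0.283  0.1352] deg/row 0.26 mm/row 8.3
    [-0.0168, -0.0003, -0.0379] [0.0001, 0.0004, 0.0014]
    [-0.0167, -0.0003, -0.0379] [0.0001, 0.0004, 0.0014]
    [-0.0167, -0.0002, -0.0379] [0.0001, 0.0004, 0.0014]
-> [0.4809 0.283  0.1444] deg/row 0.0 mm/row 8.4
   x2 [-0.0352, 0.0006, -0.0228] [0.0, 0.0, 0.0]
-> [0.4917 0.283  0.1612] deg/row 0.0 mm/row 10.0
   x2 [-0.027, 0.0005, -0.042] [0.0, 0.0, 0.0]
```

Request:
apply_moves(steps=[[[-0.017,0,-0.038],[0,0,0],0],[[-0.017,0,-0.038],[0,0,0],0],[[-0.017,0,-0.038],[0,0,0],0],[[-0.035,0,-0.023],[0,0,0],0],[[-0.035,0,-0.023],[0,0,0],0],[[-0.027,0,-0.042],[0,0,0],0],[[-0.027,0,-0.042],[0,0,0],0],[[0,0,0],[0,0,0],0]])

```text
clock: 6.9
eef_pos: [0.484, 0.2827, 0.1605]
tool_rot: [-0.0, 1.0, -0.001, -0.003]
ft_force: [-6.7, 0.1, 0.7]
grip_width: -0.0001
grasp_force: 3.4
```

Run:
```python
from plan import *
lev(); R=down(0); C=lambda a,off,z: bar(a)+np.array([-off,0,z])
plan([(C(.4,.02,-.006),R,2)])
```

```text
lever side 0.16 3.7
lever top 0.1 7.0
t 7.0 at [0.4835 0.2827 0.1595] F [-5.6  0.6  0.9] w -0.0004 gf 3.0
-> [0.4983 0.283  0.1687] deg/row 0.17 mm/row 8.7
    [-0.0369, 0.0006, -0.0231] [-0.0002, -0.0009, 0.0001]
    [-0.0369, 0.0006, -0.023] [-0.0002, -0.0009, 0.0001]
```

Request:
apply_moves(steps=[[[-0.025,0,0],[0,0,0],0],[[-0.025,0,0],[0,0,0],0],[[-0.025,0,0],[0,0,0],0],[[-0.025,0,0],[0,0,0],0],[[0,0,0],[0,0,0],0],[[0,0,0],[0,0,0],0],[[0,0,0],[0,0,0],0],[[0,0,0],[0,0,0],0]])

```text
clock: 7.67
eef_pos: [0.4834, 0.2826, 0.1565]
tool_rot: [-0.004, 1.0, -0.001, -0.024]
ft_force: [-51.9, 2.1, 19.6]
grip_width: 0.0003
grasp_force: 26.4
```

Run:
```python
from plan import *
lev(); plan([])
p=np.load('last_side.npz')['p']; q=np.load('last_top.npz')['p']
a=cv2.resize(p[110:185,215:285],None,fx=6,fy=6,interpolation=cv2.INTER_CUBIC)
b=cv2.resize(q[160:230,195:255],None,fx=6,fy=6,interpolation=cv2.INTER_CUBIC)
c=np.zeros((450,790,3),np.uint8);c[:450,:420]=a;c[:420,425:785]=b
cv2.imwrite('pics/s6.png',np.clip(c*1.6,0,255).astype(np.uint8)[:,:,::-1])
```

```text
lever side 0.11 4.3
lever top 0.09 7.3
t 7.77 at [0.4834 0.2826 0.1565] F [-52.4   1.5  19.5] w 0.0002 gf 26.4
```

View pics/s6.png

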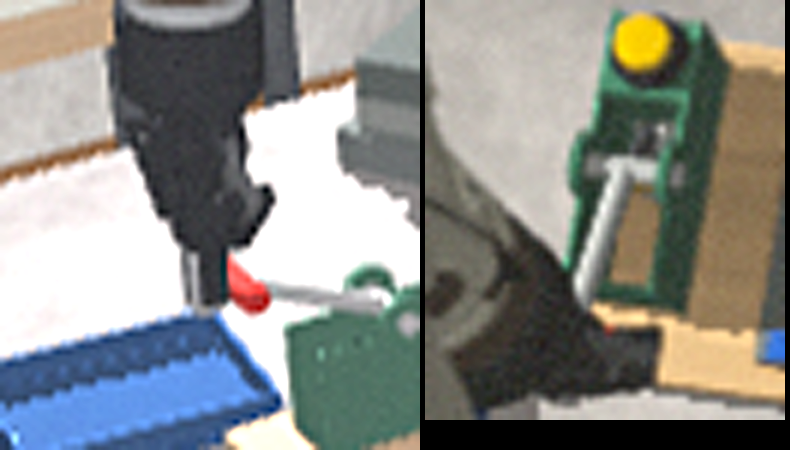

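Here the level push holds the bar by friction: (52, -19.5) N is only about 0.4 Nm on the lever. I'll ease off the level push and move the finger up so it follows the arc.

Request:
apply_moves(steps=[[[0.03,0,-0.03],[0,0,0],0],[[0.02,0,-0.04],[0,0,0],0],[[0,0,-0.03],[0,0,0],0],[[0,0,-0.03],[0,0,0],0],[[0,0,0],[0,0,0],0],[[0,0,0],[0,0,0],0],[[0,0,0],[0,0,0],0],[[0,0,0],[0,0,0],0]])

```text
clock: 8.43
eef_pos: [0.4964, 0.2825, 0.1855]
tool_rot: [0.001, 1.0, -0.001, -0.0]
ft_force: [0.1, -0.7, -0.5]
grip_width: -0.0002
grasp_force: 0.0
```

Run:
```python
from plan import *
lev(); plan([])
for n in('top','side'):
    P=ondepth(n,np.array([[u,v] for u in range(205,300) for v in range(120,225)])); p=np.load('last_%s.npz'%n)['p'].astype(int)
    C=np.array([p[v,u] for u in range(205,300) for v in range(120,225)]); m=(C[:,0]-C[:,1:].max(1)>50)&(abs(P[:,1]-.283)<.04)&(P[:,2]>.1)
    print(n,m.sum(),P[m].mean(0) if m.any() else '')
```

```text
lever side 0.05 1.6
lever top 0.0 5.0
t 8.53 at [0.4962 0.2825 0.1853] F [-0.  -0.2 -0.5] w -0.0 gf 0.0
top 11 [0.49117395 0.26936083 0.14550142]
side 60 [0.49637712 0.27767374 0.14584548]
```

The finger slid over the bar and the lever is back at 0. I'll grip the bar instead, with the tool pointing along the lever and the fingers above and below the rod, and swing it along the arc.

```bash
cat >> plan.py <<'E'
def leverR(th): # tool z from bar to hinge, th = tilt from straight down (deg)
    t=np.radians(th); z=np.array([np.sin(t),0,-np.cos(t)]); y=np.array([-np.cos(t),0,-np.sin(t)]); return Ro.from_matrix(np.c_[np.cross(y,z),y,z])
E
python3 - <<'E'
from plan import *
R=leverR(60); plan([(bar(0)-.075*R.as_matrix()[:,2],R,16)]); print(bot.get_obs()['joint_pos'].round(2))
E
```

```text
t 8.53 at [0.4962 0.2825 0.1853] F [-0.  -0.2 -0.5] w -0.0 gf 0.0
-> [0.4318 0.283  0.1787] deg/row 6.53 mm/row 4.0
    [0.0201, 0.0002, 0.0021] [0.0162, -0.0163, -0.0281]
    [0.0201, 0.002, 0.001] [0.0162, -0.0163, -0.0281]
    [0.0198, 0.0038, -0.0002] [0.0162, -0.0163, -0.0281]
    [0.0194, 0.0055, -0.0014] [0.0162, -0.0163, -0.0281]
    [0.0187, 0.0071, -0.0027] [0.0162, -0.0163, -0.0281]
    [0.0179, 0.0085, -0.0041] [0.0162, -0.0163, -0.0281]
    [0.0168, 0.0098, -0.0054] [0.0162, -0.0163, -0.0281]
    [0.0156, 0.0109, -0.0068] [0.0162, -0.0163, -0.0281]
    [0.0142, 0.0119, -0.0081] [0.0162, -0.0163, -0.0281]
    [0.0127, 0.0126, -0.0094] [0.0162, -0.0163, -0.0281]
    [0.011, 0.0131, -0.0107] [0.0162, -0.0163, -0.0281]
    [0.0093, 0.0135, -0.0119] [0.0162, -0.0163, -0.0281]
    [0.0074, 0.0136, -0.013] [0.0162, -0.0163, -0.0281]
    [0.0056, 0.0134, -0.014] [0.0162, -0.0163, -0.0281]
    [0.0036, 0.0131, -0.0149] [0.0162, -0.0163, -0.0281]
    [0.0017, 0.0126, -0.0157] [0.0162, -0.0163, -0.0281]
[ 0.52  0.41  0.08  1.24 -0.    0.52]
```

Request:
apply_moves(steps=[[[0.2,0,0],[0,0,0],0],[[0.12,0,0.03],[0.016,-0.0165,-0.028],0.2],[[0,0,0],[0.0165,-0.0165,-0.0285],0.4],[[0,0,0],[0.0165,-0.0165,-0.0285],0.5],[[0,0,0],[0.0165,-0.0165,-0.0285],0.5],[[0,0,0],[0.0165,-0.0165,-0.0285],0.5],[[0,0,0],[0.0165,-0.0165,-0.0285],0.5],[[0,0,0],[0.0165,-0.0165,-0.0285],0.5]])

```text
clock: 9.2
eef_pos: [0.4321, 0.2832, 0.1799]
tool_rot: [-0.306, 0.918, -0.177, 0.177]
ft_force: [-0.4, 0.2, 0.0]
grip_width: 0.0426
grasp_force: 0.0
```

Request:
apply_moves(steps=[[[0,0,0],[0.0165,-0.0165,-0.0285],0.5],[[0,0,0],[0.0165,-0.0165,-0.0285],0.5],[[0,0,0],[0.0165,-0.0165,-0.0285],0.5],[[0,0,0],[0.0165,-0.0165,-0.0285],0.5],[[0,0,0],[0.0165,-0.0165,-0.0285],0.5],[[0,0,0],[0.0165,-0.0165,-0.0285],0.5],[[0,0,0],[0.0165,-0.0165,-0.0285],0.5],[[0,0,0],[0,0,0],0.5]])

```text
clock: 9.87
eef_pos: [0.4294, 0.2796, 0.1765]
tool_rot: [-0.562, 0.689, -0.325, 0.322]
ft_force: [-0.9, -1.3, -0.1]
grip_width: 0.0426
grasp_force: 0.0
```

Run:
```python
from plan import *
lev()
R=leverR(60); z=R.as_matrix()[:,2]; print(bot.get_obs()['joint_pos'].round(2)); plan([(bar(0)-.075*z,R,3),(bar(0)-.0*z,R,5)])
```

```text
lever side 0.12 0.8
lever top 0.04 0.4
[ 0.99  0.12 -0.77  0.12 -0.81 -0.61]
t 9.97 at [0.4314 0.282  0.1789] F [-0.5  1.2  0.2] w 0.0427 gf 0.0
-> [0.4318 0.283  0.1787] deg/row 3.97 mm/row 0.4
    [-0.0018, -0.0, 0.0006] [0.0098, -0.0101, -0.017]
    [-0.0018, -0.0001, 0.0007] [0.0098, -0.0101, -0.017]
    [-0.0017, -0.0002, 0.0007] [0.0098, -0.0101, -0.017]
-> [0.4968 0.283  0.1412] deg/row 0.0 mm/row 15.0
   x5 [0.0, -0.0, 0.075] [0.0, 0.0, 0.0]
```

Request:
apply_moves(steps=[[[0,0,0],[0.01,-0.01,-0.017],0.5],[[0,0,0],[0.01,-0.01,-0.017],0.5],[[0,0,0],[0.01,-0.01,-0.017],0.5],[[0,0,0.075],[0,0,0],0.5],[[0,0,0.075],[0,0,0],0.5],[[0,0,0.075],[0,0,0],0.5],[[0,0,0.075],[0,0,0],0.5],[[0,0,0.075],[0,0,0],0.5]])

```text
clock: 10.63
eef_pos: [0.4995, 0.2843, 0.1429]
tool_rot: [-0.611, 0.613, -0.354, 0.356]
ft_force: [-0.0, 0.3, -0.2]
grip_width: 0.0428
grasp_force: 0.0
```

Request:
apply_moves(steps=[[[0,0,0],[0,0,0],0.5],[[0,0,0],[0,0,0],0.5],[[0,0,0],[0,0,0],0],[[0,0,0],[0,0,0],0],[[0,0,0],[0,0,0],0],[[0,0,0],[0,0,0],0],[[0,0,0],[0,0,0],0],[[0,0,0],[0,0,0],0]])

```text
clock: 11.3
eef_pos: [0.4967, 0.2833, 0.1427]
tool_rot: [0.612, -0.611, 0.354, -0.355]
ft_force: [-3.2, 1.4, 1.9]
grip_width: 0.0157
grasp_force: 59.0
```

Run:
```python
from plan import *
lev(); o=bot.get_obs(); p=o['eef_pos']; R0=Ro.from_quat(o['tool_rot']); print(R0.as_matrix()[:,2].round(2), np.linalg.norm((p-h0)[[0,2]]), np.arctan2(-(p-h0)[0],(p-h0)[2]))
# arc following keeping the grasp point radius
th0=60
plan([(h0+(bar(a)-h0)+0*p,leverR(58-46*a/.95),n) for a,n in((.3,4),(.6,4),(.95,5))])
```

```text
lever side 0.12 2.0
lever top 0.06 0.3
[ 0.87  0.   -0.5 ] 0.10057378322056032 1.186656800634432
t 11.4 at [0.4968 0.2833 0.1427] F [-5.8  0.6  2.6] w 0.0162 gf 59.3
-> [0.5117 0.283  0.1672] deg/row 4.2 mm/row 7.2
    [0.0004, -0.0358, 0.001] [-0.0233, 0.0002, 0.0001]
    [0.0004, -0.0358, -0.0016] [-0.0233, 0.0002, 0.0001]
    [0.0004, -0.0356, -0.0042] [-0.0233, 0.0002, 0.0001]
    [0.0003, -0.0352, -0.0068] [-0.0233, 0.0002, 0.0001]
-> [0.5335 0.283  0.1875] deg/row 3.63 mm/row 7.5
    [0.0, -0.0374, 0.0003] [-0.0202, 0.0, 0.0]
    [0.0, -0.0373, -0.002] [-0.0202, 0.0, 0.0]
    [0.0, -0.0371, -0.0044] [-0.0202, 0.0, 0.0]
    [0.0, -0.0367, -0.0067] [-0.0202, 0.0, 0.0]
-> [0.5653 0.283  0.2019] deg/row 3.39 mm/row 7.0
    [0.0, -0.0347, 0.0028] [-0.0188, 0.0, 0.0]
    [0.0, -0.0348, 0.0007] [-0.0188, 0.0, 0.0]
    [0.0, -0.0348, -0.0013] [-0.0188, 0.0, 0.0]
    [0.0, -0.0347, -0.0034] [-0.0188, 0.0, 0.0]
    [0.0, -0.0344, -0.0054] [-0.0188, 0.0, 0.0]
```

Bar gripped: width 16 mm, 59 N. Swinging along the arc.

Request:
apply_moves(steps=[[[0,-0.036,0.001],[-0.0233,0,0],0],[[0,-0.036,-0.002],[-0.0233,0,0],0],[[0,-0.036,-0.004],[-0.0233,0,0],0],[[0,-0.035,-0.007],[-0.0233,0,0],0],[[0,0,0],[0,0,0],0],[[0,0,0],[0,0,0],0],[[0,0,0],[0,0,0],0],[[0,0,0],[0,0,0],0]])

```text
clock: 12.07
eef_pos: [0.5075, 0.2829, 0.1633]
tool_rot: [0.66, -0.655, 0.259, -0.259]
ft_force: [-17.4, 1.8, 3.8]
grip_width: 0.0156
grasp_force: 63.6
```

Run:
```python
from plan import *
lev(); o=bot.get_obs(); p=o['eef_pos'];print(np.linalg.norm((p-h0)[[0,2]]), 1.2-np.arctan2(-(p-h0)[0],(p-h0)[2]))
plan([])
```

```text
lever side 0.31 0.4
lever top 0.16 5.7
0.10101654258528368 0.24377394212760317
t 12.17 at [0.5075 0.2828 0.1632] F [-17.7   1.9   4.4] w 0.0163 gf 63.6
```

Request:
apply_moves(steps=[[[0,-0.038,0],[-0.0202,0,0],0],[[0,-0.038,-0.003],[-0.0202,0,0],0],[[0,-0.038,-0.006],[-0.0202,0,0],0],[[0,-0.038,-0.008],[-0.0202,0,0],0],[[0,0,0],[0,0,0],0],[[0,0,0],[0,0,0],0],[[0,0,0],[0,0,0],0],[[0,0,0],[0,0,0],0]])

```text
clock: 12.83
eef_pos: [0.5239, 0.2826, 0.1816]
tool_rot: [0.69, -0.683, 0.17, -0.169]
ft_force: [-28.6, 3.4, 4.9]
grip_width: 0.016
grasp_force: 66.1
```

Run:
```python
from plan import *
lev(); o=bot.get_obs(); p=o['eef_pos'];print(np.linalg.norm((p-h0)[[0,2]]), 1.2-np.arctan2(-(p-h0)[0],(p-h0)[2]))
plan([(bar(.97),leverR(15),6)])
```

```text
lever side 0.53 0.5
lever top 0.42 5.0
0.10119533135141531 0.4871560036896785
t 12.93 at [0.5238 0.2826 0.1816] F [-28.7   2.7   4.7] w 0.0158 gf 66.0
-> [0.5672 0.283  0.2024] deg/row 2.13 mm/row 8.0
    [0.0, -0.0401, 0.0015] [-0.0118, 0.0, 0.0005]
    [-0.0, -0.0401, 0.0] [-0.0118, 0.0, 0.0005]
    [-0.0001, -0.0401, -0.0015] [-0.0118, 0.0, 0.0005]
    [-0.0002, -0.04, -0.003] [-0.0118, 0.0, 0.0005]
    [-0.0002, -0.0398, -0.0045] [-0.0118, 0.0, 0.0005]
    [-0.0003, -0.0397, -0.0059] [-0.0118, 0.0, 0.0005]
```

Request:
apply_moves(steps=[[[0,-0.04,0.002],[-0.0118,0,0],0],[[0,-0.04,0],[-0.0118,0,0],0],[[0,-0.04,-0.001],[-0.0118,0,0],0],[[0,-0.04,-0.003],[-0.0118,0,0],0],[[0,-0.04,-0.004],[-0.0118,0,0],0],[[0,-0.04,-0.006],[-0.0118,0,0],0],[[0,0,0],[0,0,0],0],[[0,0,0],[0,0,0],0]])

```text
clock: 13.6
eef_pos: [0.5535, 0.2819, 0.1992]
tool_rot: [0.707, -0.698, 0.083, -0.08]
ft_force: [-61.6, 0.8, 15.1]
grip_width: 0.0161
grasp_force: 67.3
```

Run:
```python
from plan import *
lev(); o=bot.get_obs(); p=o['eef_pos'];print(np.linalg.norm((p-h0)[[0,2]]), 1.2-np.arctan2(-(p-h0)[0],(p-h0)[2]))
plan([(bar(.95),leverR(15),1)])
```

```text
lever side 0.86 2.8
lever top 0.79 5.4
0.10105185430164498 0.8291525633386867
t 13.7 at [0.5534 0.2819 0.1992] F [-60.4   0.4  14.7] w 0.0159 gf 67.1
-> [0.5653 0.283  0.2019] deg/row 1.86 mm/row 12.2
    [-0.0046, -0.061, 0.0005] [0.0093, -0.001, 0.0045]
```

Lever at about 0.83 and moving. The tool's own rotation lags, so I'll add rotation and the last stretch.

Request:
apply_moves(steps=[[[0,-0.02,0],[-0.012,0,0],0],[[0,-0.02,0],[-0.012,0,0],0],[[0,-0.02,0],[-0.012,0,0],0],[[0,-0.02,-0.002],[-0.006,0,0],0],[[0,-0.01,-0.002],[0,0,0],0],[[0,0,0],[0,0,0],0],[[0,0,0],[0,0,0],0],[[0,0,0],[0,0,0],0]])

```text
clock: 14.37
eef_pos: [0.5591, 0.2818, 0.2003]
tool_rot: [0.712, -0.701, 0.029, -0.023]
ft_force: [-82.7, -0.1, 10.5]
grip_width: 0.0161
grasp_force: 79.5
```

Run:
```python
from plan import *
lev(); o=bot.get_obs(); p=o['eef_pos'];print(np.linalg.norm((p-h0)[[0,2]]), 1.2-np.arctan2(-(p-h0)[0],(p-h0)[2]),o['ft_torque'])
plan([])
```

```text
lever side 0.92 1.5
lever top 0.86 5.1
0.10025457629226878 0.8866981973647012 [ 0.15361307 15.80954503 -0.50571062]
t 14.47 at [0.5591 0.2819 0.2004] F [-82.1   0.3  10.3] w 0.0158 gf 79.4
```

Run:
```python
from plan import *
from fit import blob
p=np.load('last_top.npz')['p']
bx={'blue':[(255,168,288,182),(248,212,282,226)],'yellow':[(288,174,320,186),(282,216,313,230)],'red':[(322,178,352,190),(317,221,346,234)]}
for k in bx: print(k,[blob(p,k,b).round(1).tolist() for b in bx[k]])
print('btn',blob(p,'yellow',(224,150,242,176)))
q=np.load('last_side.npz')['p']
a=cv2.resize(q[90:170,225:315],None,fx=5,fy=5,interpolation=cv2.INTER_CUBIC)
b=cv2.resize(p[150:230,195:255],None,fx=5,fy=5,interpolation=cv2.INTER_CUBIC)
c=np.zeros((400,760,3),np.uint8);c[:400,:450]=a;c[:400,455:755]=b
cv2.imwrite('pics/s7.png',np.clip(c*1.6,0,255).astype(np.uint8)[:,:,::-1])
```

```text
blue [[271.7, 176.1], [263.1, 218.4]]
yellow [[303.0, 179.7], [295.9, 223.0]]
red [[335.7, 184.2], [330.3, 227.2]]
btn [230.80897177 166.8109879 ]
```

View pics/s7.png

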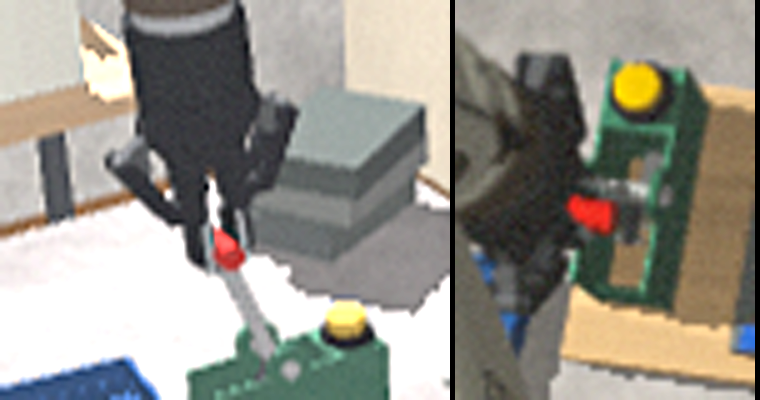

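The sled hasn't moved and the lever is nearly upright. I'll ease the push, let go, and see where it rests.

Request:
apply_moves(steps=[[[0,0.03,0],[0,0,0],0],[[0,0,0],[0,0,0],0.6],[[0,0,0],[0,0,0],0.6],[[0,0,0],[0,0,0],0.6],[[0,0,-0.15],[0,0,0],0.6],[[0,0,-0.2],[0,0,0],0.6],[[0,0,-0.1],[0,0,0],0.6],[[0,0,0],[0,0,0],0.6]])

```text
clock: 15.13
eef_pos: [0.5778, 0.2839, 0.3106]
tool_rot: [0.705, -0.705, 0.056, -0.06]
ft_force: [0.3, 0.1, 1.2]
grip_width: 0.0512
grasp_force: 0.0
```

Run:
```python
from plan import *
lev(); plan([])
for n in('top','side'):
    P=ondepth(n,np.array([[u,v] for u in range(205,300) for v in range(110,225)])); p=np.load('last_%s.npz'%n)['p'].astype(int)
    C=np.array([p[v,u] for u in range(205,300) for v in range(110,225)]); m=(C[:,0]-C[:,1:].max(1)>40)&(abs(P[:,1]-.283)<.04)&(P[:,2]>.1)
    print(n,m.sum(),P[m].mean(0),P[m].max(0),P[m].min(0))
print([(a,bar(a).round(3)) for a in(.34,.62,.9)])
```

```text
lever side 0.94 0.7
lever top 0.91 0.5
t 15.23 at [0.5763 0.283  0.3047] F [-0.4 -0.7 -2.1] w 0.0515 gf 0.0
top 119 [0.56041571 0.28004751 0.20632016] [0.56908214 0.30453602 0.21180344] [0.55298455 0.25636549 0.19756076]
side 67 [0.56096762 0.27709135 0.20297929] [0.65563493 0.30943252 0.21184857] [0.55336332 0.25337212 0.12133312]
[(0.34, array([0.514, 0.283, 0.17 ])), (0.62, array([0.535, 0.283, 0.189])), (0.9, array([0.56 , 0.283, 0.201]))]
```

The lever rests in the third notch: bar at x = 0.5605, lever about 0.90. Next is the used mask.

Run:
```python
from plan import *
print(bot.get_obs()['joint_pos'].round(2))
R=down(-.018); plan([((.586,-.023,.26),R,15)])
```

```text
[ 0.49  0.41  0.38  1.4  -0.07 -1.09]
t 15.23 at [0.5763 0.283  0.3047] F [-0.4 -0.7 -2.1] w 0.0515 gf 0.0
-> [ 0.586 -0.023  0.26 ] deg/row 6.09 mm/row 20.6
    [0.102, -0.0009, 0.0151] [-0.0026, 0.0027, 0.0336]
    [0.1012, -0.0117, 0.0159] [-0.0026, 0.0027, 0.0336]
    [0.0993, -0.0225, 0.0166] [-0.0026, 0.0027, 0.0336]
    [0.0962, -0.033, 0.0172] [-0.0026, 0.0027, 0.0336]
    [0.092, -0.0431, 0.0176] [-0.0026, 0.0027, 0.0336]
    [0.0868, -0.0527, 0.018] [-0.0026, 0.0027, 0.0336]
    [0.0806, -0.0617, 0.0182] [-0.0026, 0.0027, 0.0336]
    [0.0735, -0.07, 0.0184] [-0.0026, 0.0027, 0.0336]
    [0.0656, -0.0775, 0.0183] [-0.0026, 0.0027, 0.0336]
    [0.0569, -0.0841, 0.0182] [-0.0026, 0.0027, 0.0336]
    [0.0475, -0.0898, 0.0179] [-0.0026, 0.0027, 0.0336]
    [0.0376, -0.0944, 0.0176] [-0.0026, 0.0027, 0.0336]
    [0.0273, -0.098, 0.0171] [-0.0026, 0.0027, 0.0336]
    [0.0167, -0.1004, 0.0164] [-0.0026, 0.0027, 0.0336]
    [0.0058, -0.1018, 0.0157] [-0.0026, 0.0027, 0.0336]
```

Request:
apply_moves(steps=[[[0.102,0,0.015],[-0.0026,0.0027,0.0336],0.6],[[0.101,-0.012,0.016],[-0.0026,0.0027,0.0336],0.6],[[0.099,-0.0225,0.0165],[-0.0026,0.0027,0.0336],0.6],[[0.096,-0.033,0.017],[-0.0026,0.0027,0.0336],0.6],[[0.092,-0.043,0.0175],[-0.0026,0.0027,0.0336],0.6],[[0.087,-0.053,0.018],[-0.0026,0.0027,0.0336],0.6],[[0.081,-0.062,0.018],[-0.0026,0.0027,0.0336],0.6],[[0.0735,-0.07,0.018],[-0.0026,0.0027,0.0336],0.6]])

```text
clock: 15.9
eef_pos: [0.5798, 0.1181, 0.2772]
tool_rot: [-0.351, 0.936, -0.028, 0.024]
ft_force: [-0.3, -0.5, 0.1]
grip_width: 0.0511
grasp_force: 0.0
```

Request:
apply_moves(steps=[[[0.0655,-0.0775,0.018],[-0.0026,0.0027,0.0336],0.6],[[0.057,-0.084,0.018],[-0.0026,0.0027,0.0336],0.6],[[0.0475,-0.09,0.018],[-0.0026,0.0027,0.0336],0.6],[[0.0375,-0.094,0.018],[-0.0026,0.0027,0.0336],0.6],[[0.027,-0.098,0.017],[-0.0026,0.0027,0.0336],0.6],[[0.017,-0.1,0.016],[-0.0026,0.0027,0.0336],0.6],[[0.006,-0.102,0.016],[-0.0026,0.0027,0.0336],0.6],[[0,0,0],[0,0,0],0.6]])

```text
clock: 16.57
eef_pos: [0.5842, -0.0273, 0.2559]
tool_rot: [0.012, 1.0, -0.002, -0.006]
ft_force: [-0.5, 0.3, -1.3]
grip_width: 0.0514
grasp_force: 0.0
```

Run:
```python
from plan import *
shot('top'); shot('top'); lev()
R=down(-.018); plan([((.586,-.023,.12),R,5),((.586,-.023,.077),R,3)])
```

```text
lever side 0.94 0.7
lever top 0.91 0.2
t 16.77 at [ 0.5845 -0.0228  0.2579] F [-0.1 -0.3  0. ] w 0.0511 gf 0.0
-> [ 0.586 -0.023  0.12 ] deg/row 0.1 mm/row 27.6
    [-0.0026, 0.0001, 0.1379] [-0.0001, -0.0005, 0.0002]
    [-0.0024, 0.0001, 0.1379] [-0.0001, -0.0005, 0.0002]
    [-0.0022, 0.0, 0.1379] [-0.0001, -0.0005, 0.0002]
    [-0.002, -0.0001, 0.1379] [-0.0001, -0.0005, 0.0002]
    [-0.0018, -0.0001, 0.1379] [-0.0001, -0.0005, 0.0002]
-> [ 0.586 -0.023  0.077] deg/row 0.0 mm/row 14.3
   x3 [0.0, 0.0, 0.0717] [0.0, 0.0, 0.0]
```

Request:
apply_moves(steps=[[[-0.0025,0,0.138],[0,-0.0005,0],0.6],[[-0.0025,0,0.138],[0,-0.0005,0],0.6],[[-0.0025,0,0.138],[0,-0.0005,0],0.6],[[0,0,0.138],[0,-0.0005,0],0.6],[[0,0,0.138],[0,-0.0005,0],0.6],[[0,0,0.072],[0,0,0],0.6],[[0,0,0.072],[0,0,0],0.6],[[0,0,0.072],[0,0,0],0.6]])

```text
clock: 17.43
eef_pos: [0.5854, -0.0221, 0.0765]
tool_rot: [0.006, 1.0, -0.001, 0.0]
ft_force: [0.6, 0.2, 0.5]
grip_width: 0.051
grasp_force: 0.0
```

Request:
apply_moves(steps=[[[0,0,0],[0,0,0],0.6],[[0,0,0],[0,0,0],0.6],[[0,0,0],[0,0,0],0],[[0,0,0],[0,0,0],0],[[0,0,0],[0,0,0],0],[[0,0,0],[0,0,0],0],[[0,0,0],[0,0,0],0],[[0,0,0],[0,0,0],0]])

```text
clock: 18.1
eef_pos: [0.5868, -0.0232, 0.0791]
tool_rot: [0.007, 1.0, -0.001, 0.002]
ft_force: [-0.0, 1.5, 5.7]
grip_width: 0.0151
grasp_force: 59.7
```

Run:
```python
from plan import *
R=down(-.018); R2=down(-.13); plan([((.586,-.023,.29),R,8)]); plan([((.485,.421,.29),R2,12),((.485,.421,.04),R2,8)],(np.array([.586,-.023,.29]),R))
```

```text
t 18.1 at [ 0.5868 -0.0232  0.0791] F [-0.   1.5  5.7] w 0.0151 gf 59.7
-> [ 0.586 -0.023  0.29 ] deg/row 0.04 mm/row 26.4
    [-0.0, -0.0001, -0.1318] [-0.0001, 0.0002, 0.0001]
    [0.0, -0.0001, -0.1318] [-0.0001, 0.0002, 0.0001]
    [0.0001, -0.0, -0.1318] [-0.0001, 0.0002, 0.0001]
    [0.0002, -0.0, -0.1318] [-0.0001, 0.0002, 0.0001]
    [0.0002, 0.0, -0.1318] [-0.0001, 0.0002, 0.0001]
    [0.0003, 0.0, -0.1318] [-0.0001, 0.0002, 0.0001]
    [0.0004, 0.0001, -0.1318] [-0.0001, 0.0002, 0.0001]
    [0.0004, 0.0001, -0.1318] [-0.0001, 0.0002, 0.0001]
t 18.1 at [ 0.5868 -0.0232  0.0791] F [-0.   1.5  5.7] w 0.0151 gf 59.7
-> [0.485 0.421 0.29 ] deg/row 0.53 mm/row 37.9
    [0.0454, 0.1842, 0.0] [0.0, 0.0, 0.003]
    [0.0471, 0.1838, 0.0] [0.0, 0.0, 0.003]
    [0.0488, 0.1833, 0.0] [0.0, 0.0, 0.003]
    [0.0505, 0.1829, 0.0] [0.0, 0.0, 0.003]
    [0.0523, 0.1824, 0.0] [0.0, 0.0, 0.003]
    [0.054, 0.1819, 0.0] [0.0, 0.0, 0.003]
    [0.0556, 0.1814, 0.0] [0.0, 0.0, 0.003]
    [0.0573, 0.1809, 0.0] [0.0, 0.0, 0.003]
    [0.059, 0.1803, 0.0] [0.0, 0.0, 0.003]
    [0.0607, 0.1798, 0.0] [0.0, 0.0, 0.003]
    [0.0624, 0.1792, 0.0] [0.0, 0.0, 0.003]
    [0.064, 0.1786, 0.0] [0.0, 0.0, 0.003]
-> [0.485 0.421 0.04 ] deg/row 0.0 mm/row 31.2
   x8 [0.0, 0.0, 0.1562] [0.0, 0.0, 0.0]
```

Used mask gripped. Lifting and carrying it high over the lever to the tray.

Request:
apply_moves(steps=[[[0,0,-0.06],[0,0,0],0],[[0,0,-0.1],[0,0,0],0],[[0,0,-0.15],[0,0,0],0],[[0,0,-0.15],[0,0,0],0],[[0,0,-0.15],[0,0,0],0],[[0,0,-0.15],[0,0,0],0],[[0,0,-0.15],[0,0,0],0],[[0,0,-0.15],[0,0,0],0]])

```text
clock: 18.77
eef_pos: [0.5846, -0.0233, 0.2901]
tool_rot: [0.008, 1.0, -0.001, -0.001]
ft_force: [0.9, -0.6, -3.4]
grip_width: 0.0151
grasp_force: 59.3
```

Request:
apply_moves(steps=[[[0.04,0.12,0],[0,0,0.003],0],[[0.047,0.15,0],[0,0,0.003],0],[[0.049,0.18,0],[0,0,0.003],0],[[0.0505,0.18,0],[0,0,0.003],0],[[0.052,0.18,0],[0,0,0.003],0],[[0.054,0.18,0],[0,0,0.003],0],[[0.0555,0.18,0],[0,0,0.003],0],[[0.057,0.18,0],[0,0,0.003],0]])

```text
clock: 19.43
eef_pos: [0.517, 0.2518, 0.288]
tool_rot: [0.046, 0.999, -0.002, -0.0]
ft_force: [1.0, 0.0, -4.2]
grip_width: 0.0154
grasp_force: 59.5
```

Request:
apply_moves(steps=[[[0.059,0.18,0],[0,0,0.003],0],[[0.061,0.18,0],[0,0,0.003],0],[[0.0625,0.18,0],[0,0,0.003],0],[[0.064,0.18,0],[0,0,0.003],0],[[0,0.1,0],[0,0,0],0],[[0,0,0],[0,0,0],0],[[0,0,0],[0,0,0],0],[[0,0,0],[0,0,0],0]])

```text
clock: 20.1
eef_pos: [0.4866, 0.418, 0.2874]
tool_rot: [0.064, 0.998, -0.002, -0.0]
ft_force: [-0.2, -0.6, -3.9]
grip_width: 0.0151
grasp_force: 59.6
```

Run:
```python
from plan import *
R2=down(-.13); plan([((.485,.421,.3),R2,2),((.485,.421,.06),R2,8),((.485,.421,.039),R2,4)]); lev()
```

```text
t 20.1 at [0.4866 0.418  0.2874] F [-0.2 -0.6 -3.9] w 0.0151 gf 59.6
-> [0.485 0.421 0.3  ] deg/row 0.13 mm/row 6.5
    [0.0049, 0.0069, -0.0314] [-0.0007, 0.0, 0.0002]
    [0.0049, 0.007, -0.0314] [-0.0007, 0.0, 0.0002]
-> [0.485 0.421 0.06 ] deg/row 0.0 mm/row 30.0
   x8 [0.0, 0.0, 0.15] [0.0, 0.0, 0.0]
-> [0.485 0.421 0.039] deg/row 0.0 mm/row 5.2
   x4 [0.0, 0.0, 0.0262] [0.0, 0.0, 0.0]
lever side 0.94 0.7
lever top 0.91 0.2
```

Request:
apply_moves(steps=[[[0.01,0.014,0.1],[0,0,0],0],[[0,0,0.16],[0,0,0],0],[[0,0,0.18],[0,0,0],0],[[0,0,0.18],[0,0,0],0],[[0,0,0.18],[0,0,0],0],[[0,0,0.18],[0,0,0],0],[[0,0,0.1],[0,0,0],0],[[0,0,0.06],[0,0,0],0]])

```text
clock: 20.87
eef_pos: [0.484, 0.4182, 0.057]
tool_rot: [0.065, 0.998, -0.003, -0.002]
ft_force: [-0.8, 0.3, -3.0]
grip_width: 0.0152
grasp_force: 59.5
```

Request:
apply_moves(steps=[[[0,0,0.03],[0,0,0],0],[[0,0,0.03],[0,0,0],0],[[0,0,0.03],[0,0,0],0],[[0,0,0],[0,0,0],0],[[0,0,0],[0,0,0],0],[[0,0,0],[0,0,0],0],[[0,0,0],[0,0,0],0],[[0,0,0],[0,0,0],0]])

```text
clock: 21.53
eef_pos: [0.4857, 0.4218, 0.0434]
tool_rot: [0.064, 0.998, -0.001, 0.001]
ft_force: [0.0, 0.5, -3.0]
grip_width: 0.0152
grasp_force: 59.5
```

Still hanging, about 5 mm above the floor. I'll lower it, then release and rise.

Request:
apply_moves(steps=[[[0,0,0.012],[0,0,0],0],[[0,0,0.012],[0,0,0],0],[[0,0,0.008],[0,0,0],0],[[0,0,0],[0,0,0],0],[[0,0,0],[0,0,0],0],[[0,0,0],[0,0,0],0.35],[[0,0,0],[0,0,0],0.35],[[0,0,0],[0,0,0],0.35]])

```text
clock: 22.2
eef_pos: [0.4856, 0.4216, 0.0363]
tool_rot: [0.064, 0.998, -0.001, 0.001]
ft_force: [-0.3, -0.5, 0.4]
grip_width: 0.03
grasp_force: 0.0
```

Request:
apply_moves(steps=[[[0,0,0],[0,0,0],0.4],[[0,0,-0.1],[0,0,0],0.4],[[0,0,-0.2],[0,0,0],0.4],[[0,0,-0.2],[0,0,0],0.4],[[0,0,-0.2],[0,0,0],0.4],[[0,0,-0.2],[0,0,0],0.4],[[0,0,-0.2],[0,0,0],0.4],[[0,0,-0.1],[0,0,0],0.4]])

```text
clock: 22.87
eef_pos: [0.4862, 0.4228, 0.2824]
tool_rot: [0.064, 0.998, 0.002, 0.004]
ft_force: [0.6, 0.4, 0.8]
grip_width: 0.0342
grasp_force: 0.0
```

Run:
```python
from plan import *
from fit import *
p,d=shot('top')
for k,b in (('yellow',(365,205,395,255)),('blue',(400,230,445,285)),('red',(440,225,485,270))):
    c=blob(p,k,b); q=blob(np.load('last_top.npz')['p'],k,b); print(k,c.round(1),onz('top',[c],.040).round(4))
R=down(.0275); plan([((.532,-.167,.28),R,16)]); plan([((.532,-.167,.05),R,7)],(np.array([.532,-.167,.28]),R))
a=cv2.resize(p[180:265,150:260],None,fx=3.5,fy=3.5,interpolation=cv2.INTER_CUBIC)
b=cv2.resize(p[200:290,355:485],None,fx=3,fy=3,interpolation=cv2.INTER_CUBIC)
c=np.zeros((300,785,3),np.uint8);c[:a.shape[0],:a.shape[1]]=a;c[:270,390:780]=b
cv2.imwrite('pics/t2.png',np.clip(c*1.3,0,255).astype(np.uint8)[:,:,::-1])
```

```text
yellow [378.7 228.9] [[ 0.5324 -0.1655  0.04  ]]
blue [422.5 254.4] [[ 0.4716 -0.2998  0.04  ]]
red [461.1 245.3] [[ 0.5109 -0.4127  0.04  ]]
t 22.92 at [0.4871 0.4236 0.2854] F [0.6 0.7 3.3] w 0.0343 gf 0.0
-> [ 0.532 -0.167  0.28 ] deg/row 0.56 mm/row 37.0
    [-0.0375, -0.1813, 0.0006] [0.0001, 0.0002, -0.0031]
    [-0.0358, -0.1816, 0.0006] [0.0001, 0.0002, -0.0031]
    [-0.034, -0.1819, 0.0007] [0.0001, 0.0002, -0.0031]
    [-0.0322, -0.1823, 0.0008] [0.0001, 0.0002, -0.0031]
    [-0.0304, -0.1826, 0.0008] [0.0001, 0.0002, -0.0031]
    [-0.0287, -0.1829, 0.0009] [0.0001, 0.0002, -0.0031]
    [-0.0269, -0.1831, 0.001] [0.0001, 0.0002, -0.0031]
    [-0.0251, -0.1834, 0.001] [0.0001, 0.0002, -0.0031]
    [-0.0233, -0.1836, 0.0011] [0.0001, 0.0002, -0.0031]
    [-0.0215, -0.1838, 0.0012] [0.0001, 0.0002, -0.0031]
    [-0.0197, -0.184, 0.0012] [0.0001, 0.0002, -0.0031]
    [-0.0179, -0.1842, 0.0013] [0.0001, 0.0002, -0.0031]
    [-0.0161, -0.1844, 0.0014] [0.0001, 0.0002, -0.0031]
    [-0.0143, -0.1845, 0.0014] [0.0001, 0.0002, -0.0031]
    [-0.0126, -0.1847, 0.0015] [0.0001, 0.0002, -0.0031]
    [-0.0108, -0.1848, 0.0016] [0.0001, 0.0002, -0.0031]
t 22.92 at [0.4871 0.4236 0.2854] F [0.6 0.7 3.3] w 0.0343 gf 0.0
-> [ 0.532 -0.167  0.05 ] deg/row 0.0 mm/row 32.9
   x7 [0.0, 0.0, 0.1643] [0.0, 0.0, 0.0]
```

View pics/t2.png

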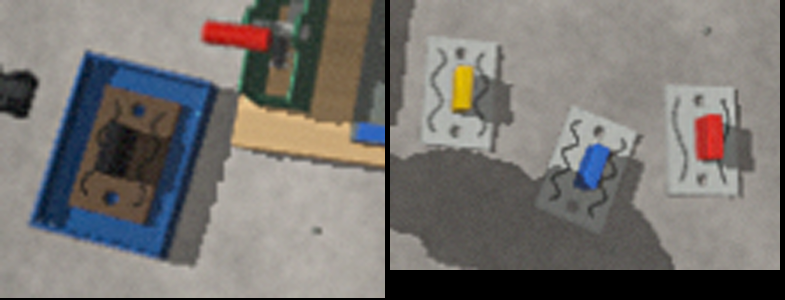

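The used mask lies flat and centred in the tray. The lever is up and the three masks are where they were. Next is the yellow mask.

Request:
apply_moves(steps=[[[-0.0375,-0.18,0],[0,0,-0.0031],0.5],[[-0.036,-0.18,0],[0,0,-0.0031],0.5],[[-0.034,-0.18,0],[0,0,-0.0031],0.5],[[-0.032,-0.182,0],[0,0,-0.0031],0.5],[[-0.0305,-0.183,0],[0,0,-0.0031],0.5],[[-0.0285,-0.183,0],[0,0,-0.0031],0.5],[[-0.027,-0.183,0],[0,0,-0.0031],0.5],[[-0.025,-0.183,0],[0,0,-0.0031],0.5]])

```text
clock: 23.58
eef_pos: [0.5073, 0.1258, 0.2764]
tool_rot: [0.025, 1.0, -0.001, 0.0]
ft_force: [0.4, -0.0, -0.4]
grip_width: 0.0429
grasp_force: 0.0
```

Request:
apply_moves(steps=[[[-0.023,-0.184,0],[0,0,-0.0031],0.5],[[-0.0215,-0.184,0],[0,0,-0.0031],0.5],[[-0.02,-0.184,0],[0,0,-0.0031],0.5],[[-0.018,-0.184,0],[0,0,-0.0031],0.5],[[-0.016,-0.184,0],[0,0,-0.0031],0.5],[[-0.014,-0.185,0],[0,0,-0.0031],0.5],[[-0.0125,-0.185,0],[0,0,-0.0031],0.5],[[-0.011,-0.185,0],[0,0,-0.0031],0.5]])

```text
clock: 24.25
eef_pos: [0.5298, -0.1697, 0.277]
tool_rot: [-0.014, 1.0, -0.001, 0.0]
ft_force: [1.8, 0.2, 0.2]
grip_width: 0.0425
grasp_force: 0.0
```

```bash
cat >> fit.py <<'E'
def hnd(p,col,box):
    x0,y0,x1,y1=box; c=p[y0:y1,x0:x1].astype(float); r,g,b=c[...,0],c[...,1],c[...,2]
    w={'red':r-np.maximum(g,b),'blue':b-np.maximum(r,g),'yellow':np.minimum(r,g)-b}[col]
    w=(w>25)*1.; Y,X=np.mgrid[y0:y1,x0:x1]; s=w.sum()
    if s<5: return None
    m=np.array([(w*X).sum(),(w*Y).sum()])/s; C=np.cov(np.c_[X[w>0],Y[w>0]].T); v=np.linalg.eigh(C)[1][:,1]
    P=onz('top',[m,m+5*v],.04); d=P[1]-P[0]; a=np.arctan2(d[1],d[0]); a=(a+np.pi/2)%np.pi-np.pi/2
    return m.round(1),P[0][:2].round(4),round(a,3),s
BOX={'yellow':(362,200,402,262),'blue':(396,230,446,290),'red':(440,215,492,280)}
def knock():
    p0=cv2.imread('pics/top0.png')[:,:,::-1]; p=shot('top')[0]
    for k in BOX: print(k,hnd(p0,k,BOX[k]),hnd(p,k,BOX[k]))
E
python3 - <<'E'
from plan import *
from fit import knock
plan([((.532,-.167,.05),down(.0275),7)]); knock()
E
```

```text
t 24.25 at [ 0.5298 -0.1697  0.277 ] F [1.8 0.2 0.2] w 0.0425 gf 0.0
-> [ 0.532 -0.167  0.05 ] deg/row 0.02 mm/row 32.4
   x7 [-0.0015, 0.0022, 0.1622] [-0.0001, 0.0, 0.0]
yellow (array([378.7, 229. ]), array([ 0.5318, -0.1653]), np.float64(-0.059), np.float64(103.0)) (array([378.7, 229. ]), array([ 0.532 , -0.1654]), np.float64(-0.051), np.float64(102.0))
blue (array([421.8, 255.1]), array([ 0.4693, -0.2977]), np.float64(-0.365), np.float64(115.0)) None
red (array([460.7, 245.1]), array([ 0.5111, -0.4115]), np.float64(0.017), np.float64(143.0)) None
```

Request:
apply_moves(steps=[[[-0.005,0.007,0.12],[0,0,0],0.5],[[-0.005,0.006,0.18],[0,0,0],0.5],[[0,0,0.18],[0,0,0],0.5],[[0,0,0.18],[0,0,0],0.5],[[0,0,0.18],[0,0,0],0.5],[[0,0,0.18],[0,0,0],0.5],[[0,0,0.13],[0,0,0],0.5],[[0,0,0.06],[0,0,0],0.5]])

```text
clock: 24.97
eef_pos: [0.5289, -0.1645, 0.0306]
tool_rot: [-0.014, 1.0, 0.0, -0.003]
ft_force: [-0.3, -0.4, -0.2]
grip_width: 0.0428
grasp_force: 0.0
```

Request:
apply_moves(steps=[[[0,0,0.005],[0,0,0],0.5],[[0,0,0],[0,0,0],0.5],[[0,0,0],[0,0,0],0],[[0,0,0],[0,0,0],0],[[0,0,0],[0,0,0],0],[[0,0,0],[0,0,0],0],[[0,0,0],[0,0,0],0],[[0,0,0],[0,0,0],0]])

```text
clock: 25.63
eef_pos: [0.5338, -0.1662, 0.0363]
tool_rot: [-0.014, 1.0, -0.002, 0.002]
ft_force: [0.4, -0.1, 5.7]
grip_width: 0.015
grasp_force: 59.9
```

Run:
```python
from plan import *
R=down(-.018); o=bot.get_obs(); M=Ro.from_quat(o['tool_rot']).as_matrix(); print('yaw',np.arctan2(M[1,1],M[0,1])-np.pi/2, 'j',o['joint_pos'].round(2))
plan([]); plan([((.588,.077,.15),R,8)],(o['eef_pos']+[0,0,.12],Ro.from_quat(o['tool_rot'])))
```

```text
yaw 0.027468652268093363 j [-0.3   0.53 -0.16  0.88 -0.   -0.33]
t 25.63 at [ 0.5338 -0.1662  0.0363] F [ 0.4 -0.1  5.7] w 0.015 gf 59.9
t 25.63 at [ 0.5338 -0.1662  0.0363] F [ 0.4 -0.1  5.7] w 0.015 gf 59.9
-> [0.588 0.077 0.15 ] deg/row 0.33 mm/row 31.2
    [-0.038, 0.151, 0.0036] [-0.0001, 0.0002, 0.0018]
    [-0.0372, 0.1512, 0.0037] [-0.0001, 0.0002, 0.0018]
    [-0.0363, 0.1515, 0.0037] [-0.0001, 0.0002, 0.0018]
    [-0.0355, 0.1517, 0.0037] [-0.0001, 0.0002, 0.0018]
    [-0.0346, 0.1519, 0.0038] [-0.0001, 0.0002, 0.0018]
    [-0.0337, 0.152, 0.0038] [-0.0001, 0.0002, 0.0018]
    [-0.0329, 0.1522, 0.0038] [-0.0001, 0.0002, 0.0018]
    [-0.032, 0.1524, 0.0039] [-0.0001, 0.0002, 0.0018]
```

Request:
apply_moves(steps=[[[0,0,-0.05],[0,0,0],0],[[0,0,-0.1],[0,0,0],0],[[0,0,-0.15],[0,0,0],0],[[0,0,-0.15],[0,0,0],0],[[0,0,-0.15],[0,0,0],0],[[-0.03,0.08,0],[0,0,0],0],[[-0.038,0.15,0],[0,0,0.0018],0],[[-0.037,0.151,0],[0,0,0.0018],0]])

```text
clock: 26.3
eef_pos: [0.5508, -0.0888, 0.1551]
tool_rot: [-0.007, 1.0, -0.001, 0.001]
ft_force: [0.6, 1.0, -3.5]
grip_width: 0.0153
grasp_force: 58.8
```

Request:
apply_moves(steps=[[[-0.0365,0.151,0],[0,0,0.0018],0],[[-0.0355,0.151,0],[0,0,0.0018],0],[[-0.0345,0.152,0],[0,0,0.0018],0],[[-0.0335,0.152,0],[0,0,0.0018],0],[[-0.033,0.152,0],[0,0,0.0018],0],[[0,0.07,0],[0,0,0.0036],0],[[0,0,0],[0,0,0],0],[[0,0,0],[0,0,0],0]])

```text
clock: 26.97
eef_pos: [0.5842, 0.0778, 0.1534]
tool_rot: [0.011, 1.0, -0.002, -0.001]
ft_force: [-0.8, -0.1, -3.8]
grip_width: 0.0153
grasp_force: 59.0
```

```bash
cat >> fit.py <<'E'
def heldfit(c0,yaw,z,n='side'): pass
E
python3 - <<'E'
from plan import *
from fit import knock
R=down(-.018); plan([((.589,.077,.113),R,4)]); knock()
p=shot('side')[0]; o=bot.get_obs()['eef_pos']
u=proj('side',[o])[0].astype(int); print(u)
x,y=u[0]-45,u[1]-30
cv2.imwrite('pics/y1.png',np.clip(cv2.resize(p[y:y+75,x:x+100],None,fx=8,fy=8,interpolation=cv2.INTER_CUBIC)*1.3,0,255).astype(np.uint8)[:,:,::-1]); print(x,y)
E
```

```text
t 26.97 at [0.5842 0.0778 0.1534] F [-0.8 -0.1 -3.8] w 0.0153 gf 59.0
-> [0.589 0.077 0.113] deg/row 0.06 mm/row 10.2
    [-0.006, -0.0007, 0.0505] [-0.0002, -0.0001, -0.0002]
    [-0.006, -0.0008, 0.0505] [-0.0002, -0.0001, -0.0002]
    [-0.006, -0.0008, 0.0505] [-0.0002, -0.0001, -0.0002]
    [-0.006, -0.0008, 0.0505] [-0.0002, -0.0001, -0.0002]
yellow (array([378.7, 229. ]), array([ 0.5318, -0.1653]), np.float64(-0.059), np.float64(103.0)) None
blue (array([421.8, 255.1]), array([ 0.4693, -0.2977]), np.float64(-0.365), np.float64(115.0)) (array([421.8, 255.1]), array([ 0.4693, -0.2977]), np.float64(-0.369), np.float64(115.0))
red (array([460.7, 245.1]), array([ 0.5111, -0.4115]), np.float64(0.017), np.float64(143.0)) (array([461.1, 245.3]), array([ 0.5109, -0.4127]), np.float64(-0.027), np.float64(130.0))
[310 174]
265 144
```

Request:
apply_moves(steps=[[[-0.012,0,0.05],[0,0,0],0],[[-0.012,-0.003,0.05],[0,0,0],0],[[0,0,0.05],[0,0,0],0],[[0,0,0.05],[0,0,0],0],[[0,0,0],[0,0,0],0],[[0,0,0],[0,0,0],0],[[0,0,0],[0,0,0],0],[[0,0,0],[0,0,0],0]])

```text
clock: 27.73
eef_pos: [0.5905, 0.0762, 0.1146]
tool_rot: [0.012, 1.0, -0.001, 0.001]
ft_force: [-0.8, 0.0, -3.3]
grip_width: 0.0148
grasp_force: 59.0
```

Request:
apply_moves(steps=[[[0.008,0.004,0],[0,0,-0.001],0],[[0,0,0],[0,0,-0.001],0],[[0,0,0.03],[0,0,0],0],[[0,0,0.03],[0,0,0],0],[[0,0,0.03],[0,0,0],0],[[0,0,0.03],[0,0,0],0],[[0,0,0],[0,0,0],0],[[0,0,0],[0,0,0],0]])

```text
clock: 28.4
eef_pos: [0.588, 0.0769, 0.0892]
tool_rot: [0.009, 1.0, -0.001, -0.0]
ft_force: [-0.7, 0.1, -3.3]
grip_width: 0.0152
grasp_force: 59.0
```

The dowels are in the holes with no resistance, underside at about 0.053. I'll seat it, release and rise.

Request:
apply_moves(steps=[[[0,0,0.015],[0,0,0],0],[[0,0,0.015],[0,0,0],0],[[0,0,0.012],[0,0,0],0],[[0,0,0.008],[0,0,0],0],[[0,0,0],[0,0,0],0],[[0,0,0],[0,0,0],0],[[0,0,0],[0,0,0],0],[[0,0,0],[0,0,0],0]])

```text
clock: 29.07
eef_pos: [0.5886, 0.077, 0.0823]
tool_rot: [0.009, 1.0, -0.001, 0.001]
ft_force: [-4.7, -1.3, 8.5]
grip_width: 0.0145
grasp_force: 60.8
```

Request:
apply_moves(steps=[[[0,0,0],[0,0,0],0.45],[[0,0,0],[0,0,0],0.45],[[0,0,0],[0,0,0],0.45],[[0,0,-0.1],[0,0,0],0.45],[[0,0,-0.15],[0,0,0],0.45],[[0,0,-0.2],[0,0,0],0.45],[[0,0,-0.2],[0,0,0],0.45],[[0,0,0],[0,0,0],0.45]])

```text
clock: 29.73
eef_pos: [0.593, 0.0778, 0.2194]
tool_rot: [0.009, 1.0, 0.0, 0.008]
ft_force: [1.2, 0.9, 1.2]
grip_width: 0.0385
grasp_force: 0.0
```

Run:
```python
from plan import *
from fit import knock,hnd
knock(); lev()
p=np.load('last_top.npz')['p']; print('on tile',hnd(p,'yellow',(289,190,312,214)))
R=down(-.2836); plan([((.470,-.301,.2),R,11)]); print(bot.get_obs()['joint_pos'].round(2))
```

```text
yellow (array([378.7, 229. ]), array([ 0.5318, -0.1653]), np.float64(-0.059), np.float64(103.0)) None
blue (array([421.8, 255.1]), array([ 0.4693, -0.2977]), np.float64(-0.365), np.float64(115.0)) (array([421.8, 255.1]), array([ 0.4692, -0.2977]), np.float64(-0.363), np.float64(116.0))
red (array([460.7, 245.1]), array([ 0.5111, -0.4115]), np.float64(0.017), np.float64(143.0)) (array([461.1, 245.3]), array([ 0.5109, -0.4127]), np.float64(0.011), np.float64(128.0))
lever side 0.94 0.8
lever top 0.91 0.2
on tile None
t 29.88 at [0.5887 0.0773 0.2103] F [-0.4  0.1 -1. ] w 0.0385 gf 0.0
-> [ 0.47  -0.301  0.2  ] deg/row 1.39 mm/row 36.1
    [0.051, -0.1728, 0.0049] [-0.0, 0.0001, 0.0077]
    [0.0468, -0.174, 0.0049] [-0.0, 0.0001, 0.0077]
    [0.0426, -0.1751, 0.0049] [-0.0, 0.0001, 0.0077]
    [0.0383, -0.1761, 0.0049] [-0.0, 0.0001, 0.0077]
    [0.0341, -0.177, 0.0048] [-0.0, 0.0001, 0.0077]
    [0.0298, -0.1777, 0.0048] [-0.0, 0.0001, 0.0077]
    [0.0254, -0.1784, 0.0048] [-0.0, 0.0001, 0.0077]
    [0.0211, -0.179, 0.0048] [-0.0, 0.0001, 0.0077]
    [0.0168, -0.1794, 0.0048] [-0.0, 0.0001, 0.0077]
    [0.0124, -0.1798, 0.0047] [-0.0, 0.0001, 0.0077]
    [0.0081, -0.18, 0.0047] [-0.0, 0.0001, 0.0077]
[ 0.13  0.44  0.2   1.32 -0.    0.15]
```

Request:
apply_moves(steps=[[[0.051,-0.173,0.005],[0,0,0.0077],0.5],[[0.047,-0.174,0.005],[0,0,0.0077],0.5],[[0.0425,-0.175,0.005],[0,0,0.0077],0.5],[[0.0385,-0.176,0.005],[0,0,0.0077],0.5],[[0.034,-0.177,0.005],[0,0,0.0077],0.5],[[0.03,-0.178,0.005],[0,0,0.0077],0.5],[[0.0255,-0.178,0.005],[0,0,0.0077],0.5],[[0.021,-0.179,0.005],[0,0,0.0077],0.5]])

```text
clock: 30.55
eef_pos: [0.5, -0.1989, 0.2001]
tool_rot: [0.106, 0.994, -0.0, -0.001]
ft_force: [1.4, 1.0, 0.4]
grip_width: 0.043
grasp_force: 0.0
```

Request:
apply_moves(steps=[[[0.017,-0.179,0.005],[0,0,0.0077],0.5],[[0.0125,-0.18,0.005],[0,0,0.0077],0.5],[[0.008,-0.18,0.005],[0,0,0.0077],0.5],[[0,0,0],[0,0,0],0.5],[[0,0,0],[0,0,0],0.5],[[0,0,0],[0,0,0],0.5],[[0,0,0.1],[0,0,0],0.5],[[0,0,0.15],[0,0,0],0.5]])

```text
clock: 31.22
eef_pos: [0.4722, -0.3009, 0.1517]
tool_rot: [0.14, 0.99, -0.002, 0.004]
ft_force: [-0.3, 0.3, -0.3]
grip_width: 0.0428
grasp_force: 0.0
```

Run:
```python
from plan import *
from fit import knock,hnd
knock()
p=np.load('last_top.npz')['p']; print('on tile',hnd(p,'yellow',(289,190,312,214)))
R=down(-.2836); plan([((.4705,-.301,.034),R,6)])
s=shot('side')[0]; print(hnd)
```

```text
yellow (array([378.7, 229. ]), array([ 0.5318, -0.1653]), np.float64(-0.059), np.float64(103.0)) None
blue (array([421.8, 255.1]), array([ 0.4693, -0.2977]), np.float64(-0.365), np.float64(115.0)) (array([421. , 256.6]), array([ 0.4647, -0.2958]), np.float64(-0.325), np.float64(87.0))
red (array([460.7, 245.1]), array([ 0.5111, -0.4115]), np.float64(0.017), np.float64(143.0)) None
on tile (array([299.1, 198.8]), array([0.5962, 0.08  ]), np.float64(0.02), np.float64(97.0))
t 31.27 at [ 0.4679 -0.2979  0.1433] F [-1.7  0.2 -3.9] w 0.0429 gf 0.0
-> [ 0.4705 -0.301   0.034 ] deg/row 0.06 mm/row 18.2
    [-0.0033, -0.0019, 0.0911] [0.0, -0.0003, 0.0002]
    [-0.0032, -0.0019, 0.0911] [0.0, -0.0003, 0.0002]
    [-0.0032, -0.0019, 0.0911] [0.0, -0.0003, 0.0002]
    [-0.0031, -0.0019, 0.0911] [0.0, -0.0003, 0.0002]
    [-0.003, -0.0019, 0.0911] [0.0, -0.0003, 0.0002]
    [-0.0029, -0.0019, 0.0911] [0.0, -0.0003, 0.0002]
<function hnd at 0x7f6dfa802700>
```

Request:
apply_moves(steps=[[[0,0,0.15],[0,0,0],0.5],[[0,0,0.15],[0,0,0],0.5],[[0,0,0.15],[0,0,0],0.5],[[0,0,0.08],[0,0,0],0.5],[[0,0,0.045],[0,0,0],0.5],[[0,0,0],[0,0,0],0.5],[[0,0,0],[0,0,0],0.5],[[0,0,0],[0,0,0],0.5]])

```text
clock: 31.98
eef_pos: [0.4713, -0.3018, 0.0365]
tool_rot: [0.141, 0.99, -0.002, 0.002]
ft_force: [0.8, -0.1, 1.4]
grip_width: 0.0428
grasp_force: 0.0
```

Request:
apply_moves(steps=[[[0,0,0],[0,0,0],0],[[0,0,0],[0,0,0],0],[[0,0,0],[0,0,0],0],[[0,0,0],[0,0,0],0],[[0,0,0],[0,0,0],0],[[0,0,0],[0,0,0],0],[[0,0,-0.05],[0,0,0],0],[[0,0,-0.1],[0,0,0],0]])

```text
clock: 32.65
eef_pos: [0.4672, -0.2999, 0.0626]
tool_rot: [0.141, 0.99, 0.0, -0.003]
ft_force: [-0.6, 1.1, -4.0]
grip_width: 0.0152
grasp_force: 58.7
```

Run:
```python
from plan import *
R=down(-.018); o=bot.get_obs(); plan([]); R0=Ro.from_quat(o['tool_rot']); p=np.array([.4705,-.301,.17]); plan([((.590,.177,.17),R,14)],(p,R0))
```

```text
t 32.65 at [ 0.4672 -0.2999  0.0626] F [-0.6  1.1 -4. ] w 0.0152 gf 58.7
t 32.65 at [ 0.4672 -0.2999  0.0626] F [-0.6  1.1 -4. ] w 0.0152 gf 58.7
-> [0.59  0.177 0.17 ] deg/row 1.09 mm/row 35.2
    [0.0067, 0.1758, -0.0] [0.0, -0.0001, -0.006]
    [0.0034, 0.1759, -0.0] [0.0, -0.0001, -0.006]
    [0.0001, 0.176, -0.0] [0.0, -0.0001, -0.006]
    [-0.0033, 0.1759, -0.0] [0.0, -0.0001, -0.006]
    [-0.0066, 0.1758, -0.0] [0.0, -0.0001, -0.006]
    [-0.0099, 0.1757, -0.0] [0.0, -0.0001, -0.006]
    [-0.0133, 0.1755, -0.0] [0.0, -0.0001, -0.006]
    [-0.0166, 0.1752, -0.0] [0.0, -0.0001, -0.006]
    [-0.0199, 0.1748, -0.0] [0.0, -0.0001, -0.006]
    [-0.0232, 0.1744, -0.0] [0.0, -0.0001, -0.006]
    [-0.0265, 0.174, -0.0] [0.0, -0.0001, -0.006]
    [-0.0298, 0.1734, -0.0] [0.0, -0.0001, -0.006]
    [-0.0331, 0.1728, -0.0] [0.0, -0.0001, -0.006]
    [-0.0363, 0.1722, -0.0] [0.0, -0.0001, -0.006]
```

Request:
apply_moves(steps=[[[0,0,-0.16],[0,0,0],0],[[0,0.05,-0.16],[0,0,0],0],[[0.0067,0.126,-0.12],[0,0,-0.006],0],[[0.0034,0.176,-0.12],[0,0,-0.006],0],[[0,0.176,0],[0,0,-0.006],0],[[-0.0033,0.176,0],[0,0,-0.006],0],[[-0.0066,0.176,0],[0,0,-0.006],0],[[-0.01,0.176,0],[0,0,-0.006],0]])

```text
clock: 33.32
eef_pos: [0.5202, -0.0955, 0.176]
tool_rot: [0.085, 0.996, -0.001, 0.0]
ft_force: [1.1, -0.2, -3.6]
grip_width: 0.0151
grasp_force: 59.0
```

Request:
apply_moves(steps=[[[-0.0133,0.1755,0],[0,0,-0.006],0],[[-0.0166,0.175,0],[0,0,-0.006],0],[[-0.02,0.175,0],[0,0,-0.006],0],[[-0.0232,0.1745,0],[0,0,-0.006],0],[[-0.0265,0.174,0],[0,0,-0.006],0],[[-0.03,0.1735,0],[0,0,-0.006],0],[[-0.033,0.173,0],[0,0,-0.006],0],[[-0.0363,0.172,0],[0,0,-0.006],0]])

```text
clock: 33.98
eef_pos: [0.5888, 0.1775, 0.175]
tool_rot: [0.009, 1.0, -0.002, -0.0]
ft_force: [0.6, -0.1, -2.9]
grip_width: 0.0152
grasp_force: 58.9
```

Request:
apply_moves(steps=[[[0,0,0],[0,0,0],0],[[0,0,0],[0,0,0],0],[[0,0,0],[0,0,0],0],[[0,0,0],[0,0,0],0],[[0,0,0.1],[0,0,0],0],[[0,0,0.1],[0,0,0],0],[[0,0,0],[0,0,0],0],[[0,0,0],[0,0,0],0]])

```text
clock: 34.65
eef_pos: [0.5881, 0.1744, 0.1343]
tool_rot: [0.011, 1.0, -0.002, -0.001]
ft_force: [-0.1, 0.1, -3.2]
grip_width: 0.0151
grasp_force: 59.3
```

Run:
```python
from plan import *
from fit import knock
R=down(-.018);plan([((.5904,.177,.115),R,4)]); knock(); lev(); plan([])
```

```text
t 34.65 at [0.5881 0.1744 0.1343] F [-0.1  0.1 -3.2] w 0.0151 gf 59.3
-> [0.5904 0.177  0.115 ] deg/row 0.08 mm/row 4.9
    [-0.0029, 0.0034, 0.0241] [-0.0003, -0.0002, -0.0003]
    [-0.0029, 0.0034, 0.0241] [-0.0003, -0.0002, -0.0003]
    [-0.0029, 0.0033, 0.0241] [-0.0003, -0.0002, -0.0003]
    [-0.0029, 0.0033, 0.0241] [-0.0003, -0.0002, -0.0003]
yellow (array([378.7, 229. ]), array([ 0.5318, -0.1653]), np.float64(-0.059), np.float64(103.0)) None
blue (array([421.8, 255.1]), array([ 0.4693, -0.2977]), np.float64(-0.365), np.float64(115.0)) None
red (array([460.7, 245.1]), array([ 0.5111, -0.4115]), np.float64(0.017), np.float64(143.0)) (array([461.1, 245.3]), array([ 0.5108, -0.4127]), np.float64(-0.014), np.float64(132.0))
lever side 0.92 1.7
lever top 0.0 nan
t 34.8 at [0.5904 0.1758 0.1369] F [ 0.2 -0.1 -2.4] w 0.0152 gf 59.3fit.py:14: RuntimeWarning: invalid value encountered in divide
  return np.array([(w*X).sum(),(w*Y).sum()])/w.sum()
```

Request:
apply_moves(steps=[[[0,0.005,0.03],[0,0,0],0],[[0,0,0.03],[0,0,0],0],[[0,0,0.03],[0,0,0],0],[[0,0,0.015],[0,0,0],0],[[0,0,0],[0,0,0],0],[[0,0,0],[0,0,0],0],[[0,0,0],[0,0,0],0],[[0,0,0],[0,0,0],0]])

```text
clock: 35.47
eef_pos: [0.5897, 0.1773, 0.1145]
tool_rot: [0.01, 1.0, -0.001, 0.001]
ft_force: [-0.4, 0.0, -3.2]
grip_width: 0.0153
grasp_force: 59.4
```

Request:
apply_moves(steps=[[[-0.003,0,0.03],[0,0,0],0],[[0,0,0.03],[0,0,0],0],[[0,0,0.03],[0,0,0],0],[[0,0,0.03],[0,0,0],0],[[0,0,0],[0,0,0],0],[[0,0,0],[0,0,0],0],[[0,0,0],[0,0,0],0],[[0,0,0],[0,0,0],0]])

```text
clock: 36.13
eef_pos: [0.59, 0.1772, 0.0904]
tool_rot: [0.01, 1.0, -0.001, 0.0]
ft_force: [-1.1, -0.2, -4.2]
grip_width: 0.0152
grasp_force: 59.5
```

Request:
apply_moves(steps=[[[0,0,0.015],[0,0,0],0],[[0,0,0.015],[0,0,0],0],[[0,0,0.012],[0,0,0],0],[[0,0,0.01],[0,0,0],0],[[0,0,0],[0,0,0],0],[[0,0,0],[0,0,0],0],[[0,0,0],[0,0,0],0],[[0,0,0],[0,0,0],0]])

```text
clock: 36.8
eef_pos: [0.59, 0.1771, 0.0824]
tool_rot: [0.01, 1.0, -0.001, 0.001]
ft_force: [-5.2, -1.9, 9.9]
grip_width: 0.0149
grasp_force: 61.4
```

Blue is seated: z = 0.0824 with an upward reaction. I'll release, rise and check red.

Request:
apply_moves(steps=[[[0,0,0],[0,0,0],0.45],[[0,0,0],[0,0,0],0.45],[[0,0,0],[0,0,0],0.45],[[0,0,-0.1],[0,0,0],0.45],[[0,0,-0.15],[0,0,0],0.45],[[0,0,-0.2],[0,0,0],0.45],[[0,0,-0.2],[0,0,0],0.45],[[0,0,0],[0,0,0],0.45]])

```text
clock: 37.47
eef_pos: [0.5943, 0.1787, 0.2194]
tool_rot: [0.01, 1.0, 0.001, 0.008]
ft_force: [1.4, 0.3, 1.9]
grip_width: 0.0385
grasp_force: 0.0
```

Run:
```python
from plan import *
from fit import knock
knock(); lev(); R=down(.0693); plan([((.5125,-.4155,.2),R,16)]); print(bot.get_obs()['joint_pos'].round(2))
```

```text
yellow (array([378.7, 229. ]), array([ 0.5318, -0.1653]), np.float64(-0.059), np.float64(103.0)) None
blue (array([421.8, 255.1]), array([ 0.4693, -0.2977]), np.float64(-0.365), np.float64(115.0)) None
red (array([460.7, 245.1]), array([ 0.5111, -0.4115]), np.float64(0.017), np.float64(143.0)) (array([461.1, 245.3]), array([ 0.5109, -0.4127]), np.float64(0.011), np.float64(128.0))
lever side 0.93 1.0
lever top 0.0 nan
t 37.62 at [0.5902 0.1775 0.2101] F [-0.4 -0.3  0.3] w 0.0382 gf 0.0
-> [ 0.5125 -0.4155  0.2   ] deg/row 0.32 mm/row 37.4
    [0.0207, -0.1857, 0.0034] [-0.0, 0.0, -0.0018]
    [0.0217, -0.1856, 0.0034] [-0.0, 0.0, -0.0018]
    [0.0228, -0.1855, 0.0034] [-0.0, 0.0, -0.0018]
    [0.0238, -0.1854, 0.0034] [-0.0, 0.0, -0.0018]
    [0.0248, -0.1852, 0.0034] [-0.0, 0.0, -0.0018]
    [0.0258, -0.1851, 0.0033] [-0.0, 0.0, -0.0018]
    [0.0269, -0.1849, 0.0033] [-0.0, 0.0, -0.0018]
    [0.0279, -0.1848, 0.0033] [-0.0, 0.0, -0.0018]
    [0.0289, -0.1846, 0.0033] [-0.0, 0.0, -0.0018]
    [0.0299, -0.1845, 0.0033] [-0.0, 0.0, -0.0018]
    [0.031, -0.1843, 0.0032] [-0.0, 0.0, -0.0018]
    [0.032, -0.1841, 0.0032] [-0.0, 0.0, -0.0018]
    [0.033, -0.184, 0.0032] [-0.0, 0.0, -0.0018]
    [0.034, -0.1838, 0.0032] [-0.0, 0.0, -0.0018]
    [0.035, -0.1836, 0.0032] [-0.0, 0.0, -0.0018]
    [0.036, -0.1834, 0.0032] [-0.0, 0.0, -0.0018]
[ 0.29  0.49  0.27  1.35 -0.    0.31]fit.py:14: RuntimeWarning: invalid value encountered in divide
  return np.array([(w*X).sum(),(w*Y).sum()])/w.sum()
```

Request:
apply_moves(steps=[[[0.0207,-0.185,0.0033],[0,0,-0.0018],0.5],[[0.0217,-0.185,0.0033],[0,0,-0.0018],0.5],[[0.0228,-0.185,0.0033],[0,0,-0.0018],0.5],[[0.0238,-0.185,0.0033],[0,0,-0.0018],0.5],[[0.0248,-0.185,0.0033],[0,0,-0.0018],0.5],[[0.0258,-0.185,0.0033],[0,0,-0.0018],0.5],[[0.027,-0.185,0.0033],[0,0,-0.0018],0.5],[[0.028,-0.185,0.0033],[0,0,-0.0018],0.5]])

```text
clock: 38.28
eef_pos: [0.5493, -0.1201, 0.2026]
tool_rot: [-0.013, 1.0, -0.001, -0.002]
ft_force: [0.3, 0.1, 0.0]
grip_width: 0.0429
grasp_force: 0.0
```

Request:
apply_moves(steps=[[[0.029,-0.1845,0.0033],[0,0,-0.0018],0.5],[[0.03,-0.1845,0.0033],[0,0,-0.0018],0.5],[[0.031,-0.1845,0.0033],[0,0,-0.0018],0.5],[[0.032,-0.184,0.0033],[0,0,-0.0018],0.5],[[0.033,-0.184,0.0033],[0,0,-0.0018],0.5],[[0.034,-0.184,0.0033],[0,0,-0.0018],0.5],[[0.035,-0.184,0.0033],[0,0,-0.0018],0.5],[[0.036,-0.184,0.0033],[0,0,-0.0018],0.5]])

```text
clock: 38.95
eef_pos: [0.5112, -0.4165, 0.1975]
tool_rot: [-0.036, 0.999, 0.001, -0.001]
ft_force: [1.2, -0.2, 0.5]
grip_width: 0.0426
grasp_force: 0.0
```

Request:
apply_moves(steps=[[[0,0,0],[0,0,0],0.5],[[0,0,0],[0,0,0],0.5],[[0,0,0],[0,0,0],0.5],[[0,0,0],[0,0,0],0.5],[[0,0,0.1],[0,0,0],0.5],[[0,0,0.15],[0,0,0],0.5],[[0,0,0],[0,0,0],0.5],[[0,0,0],[0,0,0],0.5]])

```text
clock: 39.62
eef_pos: [0.512, -0.413, 0.1487]
tool_rot: [-0.037, 0.999, 0.001, -0.002]
ft_force: [-0.1, 0.3, 0.6]
grip_width: 0.0428
grasp_force: 0.0
```

Run:
```python
from plan import *
from fit import *
knock(); p=np.load('last_top.npz')['p']
print('yellow on tile',hnd(p,'yellow',(289,190,312,214)),'blue',hnd(p,'blue',(256,184,282,210)))
R=down(.0693); plan([((.5125,-.4155,.034),R,5)]); lev()
```

```text
yellow (array([378.7, 229. ]), array([ 0.5318, -0.1653]), np.float64(-0.059), np.float64(103.0)) None
blue (array([421.8, 255.1]), array([ 0.4693, -0.2977]), np.float64(-0.365), np.float64(115.0)) None
red (array([460.7, 245.1]), array([ 0.5111, -0.4115]), np.float64(0.017), np.float64(143.0)) (array([460.1, 245.9]), array([ 0.5086, -0.4099]), np.float64(0.265), np.float64(123.0))
yellow on tile (array([299.1, 198.6]), array([0.5967, 0.0801]), np.float64(0.006), np.float64(95.0)) blue (array([264.7, 194.3]), array([0.5981, 0.1852]), np.float64(-0.041), np.float64(89.0))
t 39.67 at [ 0.513  -0.4142  0.1507] F [-1.2 -0.3  0.5] w 0.0427 gf 0.0
-> [ 0.5125 -0.4155  0.034 ] deg/row 0.04 mm/row 23.3
   x5 [0.0006, -0.0011, 0.1167] [-0.0001, 0.0, 0.0002]
lever side 0.94 0.3
lever top 0.91 0.2
```

Request:
apply_moves(steps=[[[0,-0.004,0.15],[0,0,0],0.5],[[0,0,0.15],[0,0,0],0.5],[[0,0,0.15],[0,0,0],0.5],[[0,0,0.08],[0,0,0],0.5],[[0,0,0.045],[0,0,0],0.5],[[0,0,0],[0,0,0],0.5],[[0,0,0],[0,0,0],0.5],[[0,0,0],[0,0,0],0.5]])

```text
clock: 40.43
eef_pos: [0.5145, -0.4178, 0.038]
tool_rot: [-0.036, 0.999, -0.003, 0.002]
ft_force: [-0.6, -0.8, 0.5]
grip_width: 0.0427
grasp_force: 0.0
```

Request:
apply_moves(steps=[[[0,0,0],[0,0,0],0],[[0,0,0],[0,0,0],0],[[0,0,0],[0,0,0],0],[[0,0,0],[0,0,0],0],[[0,0,0],[0,0,0],0],[[0,0,0],[0,0,0],0],[[0,0,-0.05],[0,0,0],0],[[0,0,-0.1],[0,0,0],0]])

```text
clock: 41.1
eef_pos: [0.5104, -0.4147, 0.0623]
tool_rot: [-0.036, 0.999, 0.001, -0.003]
ft_force: [-0.6, -0.1, -3.5]
grip_width: 0.0152
grasp_force: 59.3
```

Run:
```python
from plan import *
R=down(-.018); o=bot.get_obs(); plan([]); R0=Ro.from_quat(o['tool_rot']); p=np.array([.5125,-.4152,.15]); plan([((.5875,-.023,.15),R,11)],(p,R0))
```

```text
t 41.1 at [ 0.5104 -0.4147  0.0623] F [-0.6 -0.1 -3.5] w 0.0152 gf 59.3
t 41.1 at [ 0.5104 -0.4147  0.0623] F [-0.6 -0.1 -3.5] w 0.0152 gf 59.3
-> [ 0.5875 -0.023   0.15  ] deg/row 0.47 mm/row 36.3
    [-0.0467, 0.1754, 0.0003] [0.0001, -0.0002, 0.0026]
    [-0.0453, 0.1758, 0.0003] [0.0001, -0.0002, 0.0026]
    [-0.0438, 0.1761, 0.0002] [0.0001, -0.0002, 0.0026]
    [-0.0424, 0.1765, 0.0002] [0.0001, -0.0002, 0.0026]
    [-0.041, 0.1768, 0.0002] [0.0001, -0.0002, 0.0026]
    [-0.0395, 0.1771, 0.0002] [0.0001, -0.0002, 0.0026]
    [-0.0381, 0.1775, 0.0001] [0.0001, -0.0002, 0.0026]
    [-0.0367, 0.1778, 0.0001] [0.0001, -0.0002, 0.0026]
    [-0.0352, 0.1781, 0.0001] [0.0001, -0.0002, 0.0026]
    [-0.0338, 0.1783, 0.0001] [0.0001, -0.0002, 0.0026]
    [-0.0323, 0.1786, 0.0] [0.0001, -0.0002, 0.0026]
```

Request:
apply_moves(steps=[[[0,0,-0.15],[0,0,0],0],[[0,0.04,-0.15],[0,0,0],0],[[-0.0467,0.135,-0.12],[0,0,0.0026],0],[[-0.0453,0.1755,0],[0,0,0.0026],0],[[-0.044,0.176,0],[0,0,0.0026],0],[[-0.0425,0.1765,0],[0,0,0.0026],0],[[-0.041,0.177,0],[0,0,0.0026],0],[[-0.0395,0.177,0],[0,0,0.0026],0]])

```text
clock: 41.77
eef_pos: [0.5531, -0.201, 0.1488]
tool_rot: [-0.011, 1.0, -0.001, -0.0]
ft_force: [0.2, 1.0, -2.9]
grip_width: 0.0151
grasp_force: 59.5
```

Request:
apply_moves(steps=[[[-0.038,0.1775,0],[0,0,0.0026],0],[[-0.0365,0.178,0],[0,0,0.0026],0],[[-0.035,0.178,0],[0,0,0.0026],0],[[-0.034,0.178,0],[0,0,0.0026],0],[[-0.0325,0.1785,0],[0,0,0.0026],0],[[0,0,0],[0,0,0],0],[[0,0,0],[0,0,0],0],[[0,0,0],[0,0,0],0]])

```text
clock: 42.43
eef_pos: [0.5874, -0.0244, 0.1483]
tool_rot: [0.009, 1.0, -0.002, -0.0]
ft_force: [0.6, -0.7, -3.5]
grip_width: 0.0152
grasp_force: 59.8
```

Request:
apply_moves(steps=[[[0,0,0.04],[0,0,0],0],[[0,0,0.06],[0,0,0],0],[[0,0,0.06],[0,0,0],0],[[0,0,0.02],[0,0,0],0],[[0,0,0],[0,0,0],0],[[0,0,0],[0,0,0],0],[[0,0,0],[0,0,0],0],[[0,0,0],[0,0,0],0]])

```text
clock: 43.1
eef_pos: [0.5887, -0.0249, 0.1136]
tool_rot: [0.01, 1.0, -0.001, 0.001]
ft_force: [0.4, -0.1, -3.1]
grip_width: 0.0148
grasp_force: 59.8
```

Run:
```python
from plan import *
R=down(-.018);plan([((.5875,-.023,.113),R,2)])
```

```text
t 43.1 at [ 0.5887 -0.0249  0.1136] F [ 0.4 -0.1 -3.1] w 0.0148 gf 59.8
-> [ 0.5875 -0.023   0.113 ] deg/row 0.11 mm/row 1.1
   x2 [0.003, 0.0046, 0.0014] [-0.0003, 0.0005, -0.0002]
```

Request:
apply_moves(steps=[[[0.004,0.009,0],[0,0,0],0],[[0,0,0],[0,0,0],0],[[0,0,0.03],[0,0,0],0],[[0,0,0.03],[0,0,0],0],[[0,0,0.03],[0,0,0],0],[[0,0,0.025],[0,0,0],0],[[0,0,0],[0,0,0],0],[[0,0,0],[0,0,0],0]])

```text
clock: 43.77
eef_pos: [0.5869, -0.0227, 0.089]
tool_rot: [0.009, 1.0, -0.001, -0.0]
ft_force: [-0.2, 0.0, -4.1]
grip_width: 0.0148
grasp_force: 59.7
```

Request:
apply_moves(steps=[[[0,0,0.015],[0,0,0],0],[[0,0,0.015],[0,0,0],0],[[0,0,0.01],[0,0,0],0],[[0,0,0.01],[0,0,0],0],[[0,0,0],[0,0,0],0],[[0,0,0],[0,0,0],0],[[0,0,0],[0,0,0],0],[[0,0,0],[0,0,0],0]])

```text
clock: 44.43
eef_pos: [0.5875, -0.0228, 0.0834]
tool_rot: [0.009, 1.0, -0.001, 0.002]
ft_force: [-7.2, 0.3, 15.6]
grip_width: 0.0147
grasp_force: 62.6
```

Request:
apply_moves(steps=[[[0,0,0],[0,0,0],0.45],[[0,0,0],[0,0,0],0.45],[[0,0,0],[0,0,0],0.45],[[0,0,-0.1],[0,0,0],0.45],[[0,0,-0.2],[0,0,0],0.45],[[0,0,-0.2],[0,0,0],0.45],[[0.15,0,-0.2],[0,0,0],0.3],[[0.2,0,0],[0,0,0],0]])

```text
clock: 45.1
eef_pos: [0.529, -0.0215, 0.2202]
tool_rot: [0.009, 1.0, -0.001, 0.009]
ft_force: [2.0, -1.2, 0.8]
grip_width: 0.015
grasp_force: 0.0
```

Request:
apply_moves(steps=[[[0.2,0,0],[0,0,0],0],[[0.2,0,0],[0,0,0],0],[[0.1,0,0],[0,0,0],0],[[0,0,0],[0,0,0],0],[[0,0,0],[0,0,0],0],[[0,0,0],[0,0,0],0],[[0,0,0],[0,0,0],0],[[0,0,0],[0,0,0],0]])

```text
clock: 45.77
eef_pos: [0.4234, -0.0194, 0.2127]
tool_rot: [0.009, 1.0, -0.001, 0.001]
ft_force: [-0.0, -0.4, -0.0]
grip_width: -0.0003
grasp_force: 0.0
```

Run:
```python
from plan import *
from fit import *
p=shot('top')[0]; s=shot('side')[0]; lev()
for n in('top','side'):
    d=np.load('last_%s.npz'%n)['d']; v,u=np.mgrid[0:400,0:640]; P=ondepth(n,np.c_[u.ravel(),v.ravel()],d); P=P[d.ravel()>0]
    for k,c in(('r',(.586,-.023)),('y',(.588,.077)),('b',(.590,.177))):
        X=P[:,0]-c[0];Y=P[:,1]-c[1]
        pl=(abs(X)<.05)&(abs(Y)<.03)&((abs(Y)>.015))&(P[:,2]<.08)&(P[:,2]>.03); h=(abs(X)<.018)&(abs(Y)<.006)
        q=P[pl]; A=np.c_[q[:,0]-c[0],q[:,1]-c[1],np.ones(len(q))]; s_=np.linalg.lstsq(A,q[:,2],rcond=None)[0]
        print(n,k,'plate z',np.median(q[:,2]).round(4),'tilt',s_[:2].round(3),'handle top',np.percentile(P[h,2],90).round(4),len(q))
a=cv2.resize(p[150:250,150:365],None,fx=3.6,fy=3.6,interpolation=cv2.INTER_CUBIC)
cv2.imwrite('pics/f1.png',np.clip(a*1.3,0,255).astype(np.uint8)[:,:,::-1])
b=blob(p,'yellow',(222,156,242,176)); print('btn',onz('top',[b],.122))
R=down(-.018); plan([((.645,.280,.25),R,12)])
```

```text
lever side 1.02 14.7
lever top 0.91 0.2
top r plate z 0.0534 tilt [-0.002  0.007] handle top 0.0957 212
top y plate z 0.0534 tilt [ 0.002 -0.001] handle top 0.0965 269
top b plate z 0.0534 tilt [ 0.005 -0.004] handle top 0.0959 328
side r plate z 0.0543 tilt [0.009 0.009] handle top 0.0944 147
side y plate z 0.0541 tilt [-0.001  0.003] handle top 0.0951 133
side b plate z 0.0539 tilt [0.006 0.013] handle top 0.0943 100
btn [[0.6500218  0.27992042 0.122     ]]
t 45.97 at [ 0.4226 -0.0194  0.2125] F [ 0.   0.4 -0.5] w -0.0002 gf 0.0
-> [0.645 0.28  0.25 ] deg/row 0.01 mm/row 31.2
   x12 [-0.0903, 0.1264, -0.0158] [-0.0001, 0.0, -0.0]
```

View pics/f1.png

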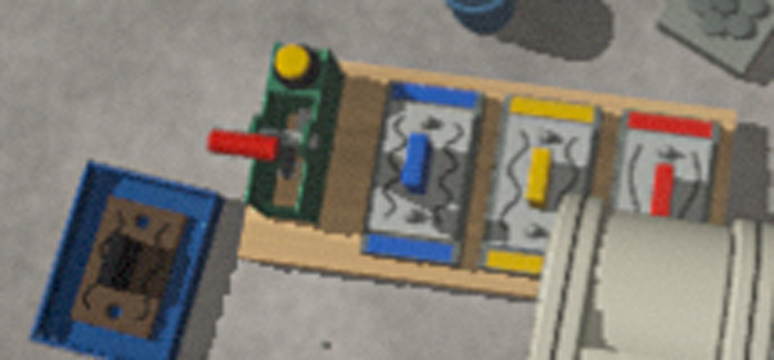

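All three plates sit flat at z = 0.054, so all are seated, and the lever is still at 0.90. Now the button.

Request:
apply_moves(steps=[[[-0.05,0.08,-0.06],[0,0,0],0],[[-0.091,0.126,-0.06],[0,0,0],0],[[-0.091,0.126,-0.06],[0,0,0],0],[[-0.091,0.126,-0.06],[0,0,0],0],[[-0.091,0.126,-0.04],[0,0,0],0],[[-0.091,0.126,0],[0,0,0],0],[[-0.091,0.126,0],[0,0,0],0],[[-0.091,0.126,0],[0,0,0],0]])

```text
clock: 46.63
eef_pos: [0.5641, 0.172, 0.2685]
tool_rot: [0.009, 1.0, -0.001, 0.001]
ft_force: [0.4, -1.1, -0.2]
grip_width: 0.0002
grasp_force: 0.0
```

Request:
apply_moves(steps=[[[-0.091,0.126,0],[0,0,0],0],[[-0.091,0.126,0],[0,0,0],0],[[-0.091,0.126,0],[0,0,0],0],[[-0.091,0.126,0],[0,0,0],0],[[-0.065,0.05,0],[0,0,0],0],[[0,0,0],[0,0,0],0],[[0,0,0],[0,0,0],0],[[0,0,0],[0,0,0],0]])

```text
clock: 47.3
eef_pos: [0.6506, 0.2792, 0.2678]
tool_rot: [0.009, 1.0, -0.001, -0.0]
ft_force: [-0.2, -0.2, -0.3]
grip_width: 0.0002
grasp_force: 0.0
```

Run:
```python
from plan import *
R=down(-.018); plan([((.648,.280,.25),R,1),((.648,.28,.15),R,5)]); print(bot.get_obs()['joint_pos'].round(2))
```

```text
t 47.3 at [0.6506 0.2792 0.2678] F [-0.2 -0.2 -0.3] w 0.0002 gf 0.0
-> [0.648 0.28  0.25 ] deg/row 0.17 mm/row 18.1
   x1 [0.0132, 0.0038, 0.0892] [-0.0009, -0.0, -0.0003]
-> [0.648 0.28  0.15 ] deg/row 0.0 mm/row 20.0
   x5 [0.0, 0.0, 0.1] [0.0, 0.0, 0.0]
[ 0.41  0.7   0.78  1.65 -0.    0.43]
```

Request:
apply_moves(steps=[[[0.005,0.004,0.12],[0,0,0],0],[[0,0,0.15],[0,0,0],0],[[0,0,0.15],[0,0,0],0],[[0,0,0.12],[0,0,0],0],[[0,0,0.06],[0,0,0],0],[[0,0,0],[0,0,0],0],[[0,0,0],[0,0,0],0],[[0,0,0],[0,0,0],0]])

```text
clock: 47.97
eef_pos: [0.6507, 0.28, 0.1509]
tool_rot: [0.01, 1.0, -0.0, 0.002]
ft_force: [0.1, 1.0, 0.2]
grip_width: 0.0003
grasp_force: 0.0
```

Request:
apply_moves(steps=[[[0,0,0.02],[0,0,0],0],[[0,0,0.02],[0,0,0],0],[[0,0,0.02],[0,0,0],0],[[0,0,0.02],[0,0,0],0],[[0,0,0.02],[0,0,0],0],[[0,0,0],[0,0,0],0],[[0,0,0],[0,0,0],0],[[0,0,0],[0,0,0],0]])

```text
clock: 48.63
eef_pos: [0.6508, 0.2805, 0.1291]
tool_rot: [0.009, 1.0, -0.001, 0.002]
ft_force: [1.1, 0.7, 4.2]
grip_width: 0.0001
grasp_force: 2.3
```

Run:
```python
from plan import *
plan([]); lev()
```

```text
t 48.63 at [0.6508 0.2805 0.1291] F [1.1 0.7 4.2] w 0.0001 gf 2.3
lever side 0.1 0.6
lever top 0.0 nanfit.py:14: RuntimeWarning: invalid value encountered in divide
  return np.array([(w*X).sum(),(w*Y).sum()])/w.sum()
```

The lever sprang back. I'll rise, retreat and do a final check.

Request:
apply_moves(steps=[[[0,0,-0.1],[0,0,0],0],[[0,0,-0.2],[0,0,0],0],[[0,0,-0.2],[0,0,0],0],[[0,0,-0.2],[0,0,0],0],[[0.15,0,0],[0,0,0],0],[[0.2,0,0],[0,0,0],0],[[0.2,0,0],[0,0,0],0],[[0.2,0,0],[0,0,0],0]])

```text
clock: 49.4
eef_pos: [0.4978, 0.2828, 0.2666]
tool_rot: [0.01, 1.0, -0.002, -0.001]
ft_force: [-0.1, 1.4, 0.4]
grip_width: 0.0001
grasp_force: 0.0
```

Request:
apply_moves(steps=[[[0.2,-0.15,0],[0,0,0],0],[[0.2,-0.15,0],[0,0,0],0],[[0.1,-0.15,0],[0,0,0],0],[[0,0,0],[0,0,0],0],[[0,0,0],[0,0,0],0],[[0,0,0],[0,0,0],0],[[0,0,0],[0,0,0],0],[[0,0,0],[0,0,0],0]])

```text
clock: 50.07
eef_pos: [0.4128, 0.2057, 0.268]
tool_rot: [0.009, 1.0, -0.001, 0.0]
ft_force: [0.5, -0.2, -0.2]
grip_width: -0.0003
grasp_force: 0.0
```

Run:
```python
from plan import *
p=shot('top')[0]; lev(); plan([])
a=cv2.resize(p[110:310,150:400],None,fx=3,fy=3,interpolation=cv2.INTER_CUBIC)
cv2.imwrite('pics/f2.png',np.clip(a*1.3,0,255).astype(np.uint8)[:,:,::-1])
d=np.load('last_top.npz')['d']; v,u=np.mgrid[0:400,0:640]; P=ondepth('top',np.c_[u.ravel(),v.ravel()],d)
for k,c in(('r',(.586,-.023)),('y',(.588,.077)),('b',(.590,.177))):
    X=P[:,0]-c[0];Y=P[:,1]-c[1]; pl=(abs(X)<.05)&(abs(Y)<.03)&((abs(Y)>.015))&(P[:,2]<.08)&(P[:,2]>.03); print(k,np.median(P[pl,2]),pl.sum())
```

```text
lever side 0.13 0.6
lever top 0.02 1.1
t 50.22 at [0.4124 0.2055 0.2679] F [ 0.3  0.8 -0.2] w 0.0 gf 0.0
r 0.0535156718237344 336
y 0.05335760298634895 331
b 0.053239128543895786 323
```

View pics/f2.png

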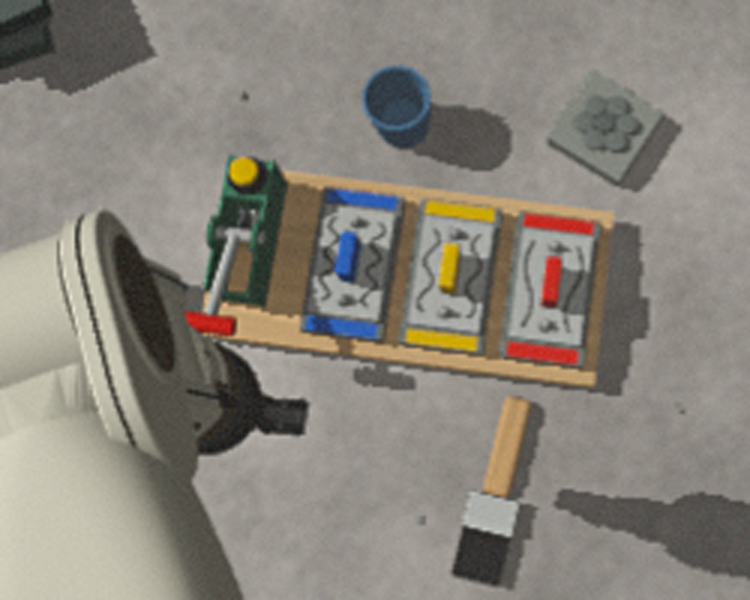

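The final picture shows all three masks seated on their tiles, the lever back at off (bar at crop (212,323)), and the brush, carved stone and cup where they were. Handing in.

```bash
python3 -c "
from workcell import bot; print(bot.job_done())"
```

```text
the job is handed in; nothing more can be done
None
```

I handed the job in with every step done and in the order asked: brake locked in its third notch, used mask flat in the tray, all three coloured masks seated on their tiles, and the lever sprung back; the brake took several hard pushes, with wrist force up to about 83 N of the 120 N limit.

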